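Set the thickness planer one turn lower and lock it

TASK

Set the small thickness planer for the next pass. Its handwheel has a lot of slack: turn it clockwise by its black handle until you feel the slack is gone and the screw takes hold, then give it exactly one more full turn, so that the cutter head comes down 2 mm, and do not overshoot. Then swing the red lock lever fully home towards the front of the machine. The planer only stands on rubber feet, so do not shove it out of place, and leave the other things on the bench alone.

Things in the scene. Friction and masses are not known exactly. Their poses are not given: they have to be found in the camera images.
- planer: small bench thickness planer standing loose on four rubber feet, about 7 kg; it slides if pushed with more than about 25 N. Origin: centre of its underside, on the bench. x: from its front (infeed) to its back, y: to its left side, where the lock lever is, z: up. Base 190 (x) x 240 (y) mm, bed 260 long (x), flat top bridge 150 x 240 with its top at 205 mm; 300 mm high with the wheel's handle
- wheel_hub (a point): point on the handwheel's vertical axis, on top of its hub, 256 mm above the bench. Level dark rim, radius 60 mm, 13 mm thick, top at 250 mm. Clockwise from above lowers the head. The wheel is loose on its worn drive dog: at the start it turns freely (under 1.5 N at the handle) for an unknown 0.5 to 2.4 rad, then takes the screw along. The whole slack, felt again on turning back, is 2.6 rad
- wheel_handle (a point): middle of the black upright handle on the wheel, 279 mm above the bench, 55 mm from the wheel's axis. It is round, 21 to 23 mm across, reaches from 254 to 300 mm above the bench and spins freely on its own upright pin, so it can be held with the hand's direction unchanged while the wheel goes round. Once the screw is taken along it needs a steady 9 to 12 N along its path
- cutter_head (a point): middle of the white cutter head, on the vertical axis of wheel and screw, at the start 121 mm above the planer's underside. One turn of the screw (not of the loose wheel) lowers it by 2 mm, to the wanted 119 mm. Measured positions are too coarse to set it by: count the wheel's turn from where the screw takes hold
- lock_lever (a joint): lock lever angle in rad: 0 open (it starts between 0 and 0.15), 0.95 locked, at its stop. It swings level about the upright axis through lever_pivot, counter-clockwise from above, its knob moving towards the planer's front. Its cam presses a brake shoe on the screw's collar: 2 to 3 N at the knob at first, up to about 6 N as the cam bites from 0.5 rad on; fully home it stays by itself
- lever_knob (a point): middle of the red upright knob at the end of the lock lever, 234 mm above the bench, 105 mm from the lever's pivot axis. The knob is 16 mm across at its foot and 23 mm near the top, from 213 to 254 mm above the bench; the bare lever, a 9 mm round bar, runs at 213 mm
- lever_pivot (a point): point on the lock lever's vertical axis, at the knob's height (234 mm above the bench), 47 mm to the left (+y) of the wheel's axis
- board: bystander: the next workpiece, a hardwood offcut 38x160x19 mm; origin at the centre of its underside; leave alone
- tape_measure: bystander: yellow tape measure, 37x77x62 mm; origin at the centre of its underside; leave alone
- sanding_block_1: bystander: grey sanding block, 60x103x34 mm; origin at the centre of its underside; leave alone
- offcut_6: bystander: pale hardwood offcut, 50x120x18 mm; origin at the centre of its underside; leave alone

How it is judged:
By the outcome, as a careful person would: the job done as asked, in the order asked, and still so for the second after the job is handed in, with the robot touching nothing.
It also fails if it takes over 72 s, if anything falls off the work surface, if the arm or the gripper's body presses on something with over 40 N, if the wrist force passes 120 N, or if a joint passes its speed limit or range.

ROBOT

A 6-joint arm with a two-finger parallel gripper is mounted at the origin on the work surface; the furniture and walls round the work are solid. World frame = base frame: x ahead of the robot, y to its left, z up, the work surface at z = 0. Lengths are in m, angles in rad, forces in N, time in s.
With the tool pointing down it reaches from about 0.425 to 0.925 m from the base axis. Payload 12.5 kg.
Tool frame: the origin (TCP) lies midway between the tips of the shut fingers; the grasp point (between the pads) lies 19 mm behind it; z points along the fingers, y is the direction in which the jaws open and shut (so a half turn about z gives the same grasp; the last joint's range is limited). The gripper opens to 85 mm and grips with 20 to 120 N. Pads are 22 mm wide; open, the fingers measure 114 mm over their backs; the gripper's body (76 mm by 85 mm) begins 54 mm behind the grasp point. The pads swing forward as they close: fully open they stand 13 mm farther back than shut.
Start: joints at [1.077, 0.491, 1.559, -0, 1.092, -0.106], TCP at [0.236, 0.579, 0.231] pointing down, gripper open.
Joint ranges: [-3.1, 3.1], [-0.84, 2.19], [0.05, 2.79], [-1.13, 4.28], [0.06, 2.93], [-2.69, 2.69]. Speed limits (rad/s): [2.22, 2.22, 2.79, 3.14, 3.14, 3.14].

INTERFACE

Orientations are given as [roll, pitch, yaw] about the fixed x, y, z axes, in that order (R = Rz(yaw) Ry(pitch) Rx(roll)).
In Python, from bench import manip gives the robot as it stands. The module is installed in compiled form; this text tells all that it offers.
- The arm moves only by the tool send_rows, never from a script. Its argument "targets" is a list of rows, each an object of numbers: "dx", "dy", "dz": the shift along the tool's x, y, z in m; "wx", "wy", "wz": the turn, a rotation vector about the tool's x, y, z in degrees. A call has 1 to 12 rows; each row shifts and turns the commanded pose from where the row before left it, along the tool's axes as they then stand; what a row does not reach is not made up. A row lasts 1/12 s, in which the tool goes at most 41.7 mm and 7.16 degrees, less where a joint would pass 70% of its speed; a pose out of reach is approached as far as the arm can. A call is refused whole if a number of a shift passes 0.0417 or a number of a turn 7.16, either way. A call with a gripper value outside its range is refused whole. "hand" is the opening, from -1 (shut) to 1 (fully open), set as the call begins (left out, the last holds). The fingers move at their own pace and stop on an object; "force" is the grip in N (left out, the last holds). Time passes only in rows, so rows that do not move let the fingers close. It gives the time, the measured TCP pose, the force and the opening at its end, in the units of the state.
- manip.sense(): the state, without advancing time (a new reading comes with each control period).
- manip.get_image(name): name is "scene" or "top" or "wrist"; returns a dict with "frame" (480x640x3 uint8, blue, green, red), "range_z" (480x640 float32, m along the optical axis (not along the pixel's ray), 0 where there is no reading), "fx", "fy", "cx", "cy" (pixels), "origin" and "rotation" of the camera in the world; the wrist camera has in their place "T_tool_cam" (4x4, takes a point from camera to tool coordinates, whose origin is the TCP and whose axes are the flange's). Camera axes: x right, y down, z forward; pixel columns grow to the right and rows downward; lengths in m; the calibration is good to about 2 mm. A picture is of the moment at which its call begins: read the wrist's pose just before it.
- manip.job_done(): hands the job in, once; it reports no verdict.
The state is a dict: "time_s": time; "joints": joint angles; "joint_vel": joint speeds; "tau": joint torques, N m; "tool_pos": TCP position; "orientation": TCP orientation; "wrist_force": force on the tool from outside, world axes, zero at the start; "ft_torque": the same for the moment, N m; "opening": finger opening in m.
Only numpy, scipy, OpenCV 4.12 (cv2) and the standard library are available. Lean on these libraries where they do the work, as an engineer would, in place of code of your own. Each camera call takes 0.05 s, during which the arm holds its last target.

## Working session

There is one attempt and no reset: what is moved stays moved. The work goes in short steps, Python scripts to look and compute and a tool call to move; the robot and the scene stay as the last step left them, time stands still between calls to the robot, and variables do not carry over. Pictures are saved under pics/ and viewed, and the job is handed in when it is done.

Besides the shell and the picture viewer there is one more tool, called after "Call:" in YAML: its name, and indented under it one key for each argument. send_rows: Moves the arm, as the interface text tells. Its arguments: {"type":"object","properties":{"targets":{"type":"array","items":{"type":"object","properties":{"dx":{"type":"number"},"dy":{"type":"number"},"dz":{"type":"number"},"wx":{"type":"number"},"wy":{"type":"number"},"wz":{"type":"number"}}}},"hand":{"type":"number"},"force":{"type":"number"}},"required":["targets"]}

```bash
mkdir -p pics; ls; python3 - <<'E'
from bench import manip
import cv2,numpy as np
print(manip.sense())
for n in ("scene","top"):
    d=manip.get_image(n); cv2.imwrite(f"pics/{n}0.png",d["frame"]); np.savez(f"{n}0.npz",**d)
    print(n,d["fx"],d["fy"],d["cx"],d["cy"],d["origin"],d["rotation"])
E
```

```text
pics
{'time_s': 0.0, 'joints': array([ 1.07738310e+00,  4.91587671e-01,  1.55947440e+00, -1.50513273e-05,
        1.09166732e+00, -1.05592875e-01]), 'joint_vel': array([ 0.00026838, -0.00188209,  0.00133864, -0.00054264,  0.00204319,
        0.00110368]), 'tau': array([-2.29429410e-03, -6.18441439e+01, -2.61592877e+01, -1.45960407e-04,
        4.06139749e-03, -1.91860761e-05]), 'tool_pos': array([0.23622632, 0.57839119, 0.23070168]), 'orientation': array([-3.14046084e+00, -1.06534142e-04,  2.75377919e+00]), 'wrist_force': array([-0.01471611, -0.43808103,  0.32237692]), 'ft_torque': array([ 0.01991491, -0.03499443, -0.0088472 ]), 'opening': 0.08546914336006257}
scene 448.7931814764252 448.7931814764252 325.5135750569227 249.8049999950524 [ 0.32778075 -0.6137078   1.03134123] [-2.58192244  0.002826   -0.43240865]
top 533.4353861386656 533.4353861386656 321.95919754858573 230.4329642264665 [ 0.50202281 -0.10894888  1.19193249] [-3.09667472 -0.00502204 -1.57542266]
```

View pics/scene0.png

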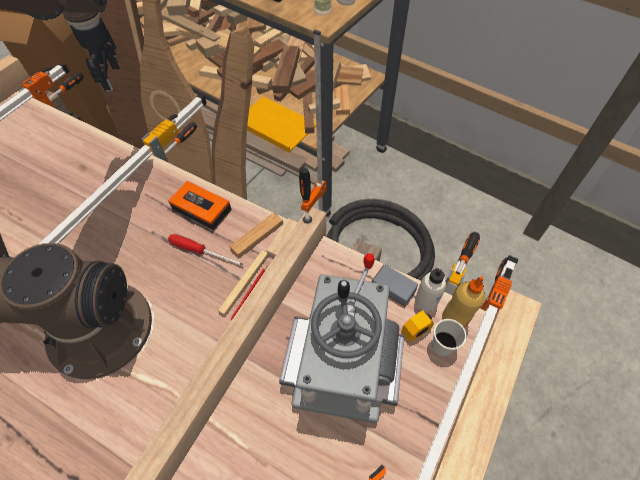

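View pics/top0.png

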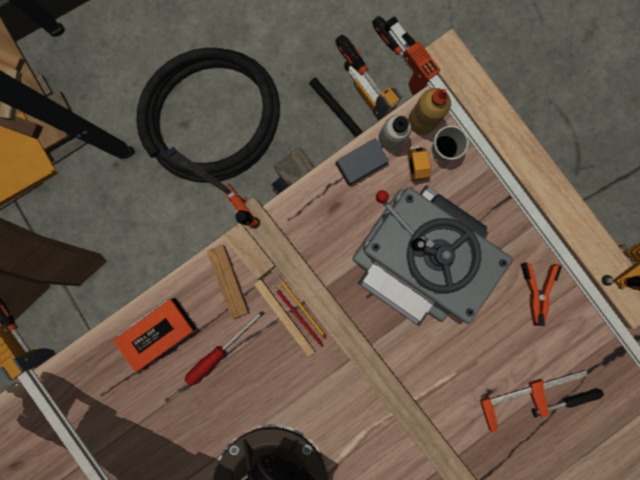

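```bash
cat > h.py <<'E'
import numpy as np,cv2
from scipy.spatial.transform import Rotation as R
def pts(d,mask):
    K=[float(d[k]) for k in("fx","fy","cx","cy")]
    v,u=np.nonzero(mask); z=d["range_z"][v,u]; ok=z>0; u,v,z=u[ok],v[ok],z[ok]
    c=np.c_[(u-K[2])/K[0]*z,(v-K[3])/K[1]*z,z]
    return R.from_euler("xyz",d["rotation"]).apply(c)+d["origin"],u,v
def ray(d,u,v,h):
    K=[float(d[k]) for k in("fx","fy","cx","cy")]
    r=R.from_euler("xyz",d["rotation"]).apply([(u-K[2])/K[0],(v-K[3])/K[1],1.])
    return d["origin"]+r*(h-d["origin"][2])/r[2]
E
python3 - <<'E'
from h import *
for n in("top","scene"):
    d=dict(np.load(n+"0.npz")); f=d["frame"]
    P,u,v=pts(d,np.ones((480,640),bool))
    hsv=cv2.cvtColor(f,cv2.COLOR_BGR2HSV)[v,u]
    near=(np.hypot(P[:,0]-.47,P[:,1]+.32)<.25)
    for h0,h1 in((.02,.05),(.05,.12),(.19,.21),(.21,.23),(.23,.245),(.245,.253),(.253,.27),(.27,.29),(.29,.31)):
        m=near&(P[:,2]>h0)&(P[:,2]<h1)
        if m.sum(): print(n,h0,h1,m.sum(),P[m].mean(0).round(4),P[m].min(0).round(3),P[m].max(0).round(3))
    red=near&((hsv[:,0]<6)|(hsv[:,0]>174))&(hsv[:,1]>150)&(hsv[:,2]>80)&(P[:,2]>.1)
    print(n,"red",red.sum(),P[red].mean(0),P[red].max(0),u[red].mean(),v[red].mean())
    m=near&(P[:,2]>.244)&(P[:,2]<.254)&(hsv[:,2]<110)
    Q=P[m]; 
    A=np.c_[2*Q[:,:2],np.ones(len(Q))]; 
    # rim ring fit
    c=Q[:,:2].mean(0)
    for _ in range(20):
        r=np.hypot(*(Q[:,:2]-c).T); k=(r>.045)&(r<.072)
        s=np.linalg.lstsq(A[k],(Q[k,:2]**2).sum(1),rcond=None)[0]; c=s[:2]
    print(n,"rim",k.sum(),c,np.sqrt(s[2]+c@c))
    m=near&(P[:,2]>.29)&(np.hypot(P[:,0]-c[0],P[:,1]-c[1])<.075)
    print(n,"handletop",m.sum(),P[m].mean(0),u[m].mean(),v[m].mean())
    m=near&(P[:,2]>.199)&(P[:,2]<.208)
    mask=np.zeros((480,640),np.uint8); mask[v[m],u[m]]=1
    rc=cv2.minAreaRect((P[m][:,:2]*1000).astype(np.float32)); print("bridge",rc)
    rp=cv2.minAreaRect(np.float32(P[near&(P[:,2]>.03)&(P[:,2]<.12)][:,:2]*1000)); print(rp)
    img=cv2.resize(f[150:350,330:560] if n=="top" else f[230:430,260:430],None,fx=3,fy=3,interpolation=cv2.INTER_CUBIC); cv2.imwrite(f"pics/{n}crop.png",img[:600,:800])
E
```

```text
top 0.02 0.05 2792 [ 0.489  -0.2754  0.0418] [ 0.227 -0.57   0.02 ] [ 0.719 -0.076  0.05 ]
top 0.05 0.12 4886 [ 0.3937 -0.1978  0.0785] [ 0.223 -0.465  0.05 ] [ 0.72  -0.071  0.119]
top 0.19 0.21 7659 [ 0.4984 -0.3264  0.2044] [ 0.374 -0.467  0.19 ] [ 0.627 -0.191  0.21 ]
top 0.21 0.23 457 [ 0.5336 -0.2899  0.2173] [ 0.388 -0.452  0.21 ] [ 0.613 -0.206  0.23 ]
top 0.23 0.245 296 [ 0.5078 -0.3197  0.2431] [ 0.434 -0.393  0.232] [ 0.617 -0.21   0.245]
top 0.245 0.253 1695 [ 0.5045 -0.3254  0.2483] [ 0.435 -0.394  0.245] [ 0.616 -0.21   0.253]
top 0.253 0.27 291 [ 0.5095 -0.3185  0.2583] [ 0.452 -0.385  0.253] [ 0.612 -0.213  0.27 ]
top 0.27 0.29 28 [ 0.5176 -0.271   0.2823] [ 0.5  -0.33  0.27] [ 0.529 -0.266  0.29 ]
top 0.29 0.31 134 [ 0.5186 -0.2763  0.2978] [ 0.509 -0.287  0.29 ] [ 0.529 -0.267  0.304]
top red 92 [ 0.60571697 -0.22077994  0.25163673] [ 0.61401313 -0.21043372  0.26062343] 382.17391304347825 195.5
top rim 1462 [ 0.50071151 -0.3279355 ] 0.059614938721863665
top handletop 134 [ 0.51861879 -0.27626887  0.29783167] 418.9850746268657 244.044776119403
bridge ((500.3830566406
[... 805 characters left out ...]
388  0.253] [ 0.612 -0.213  0.27 ]
scene 0.27 0.29 55 [ 0.5128 -0.2864  0.2806] [ 0.5  -0.33  0.27] [ 0.525 -0.276  0.29 ]
scene 0.29 0.31 114 [ 0.516  -0.2795  0.2981] [ 0.507 -0.288  0.29 ] [ 0.527 -0.267  0.304]
scene red 128 [ 0.60146183 -0.22486945  0.24451038] [ 0.61224509 -0.21295415  0.2562958 ] 368.5703125 260.1953125
scene rim 1007 [ 0.49747214 -0.33134063] 0.059125707164767886
scene handletop 114 [ 0.51604451 -0.27953672  0.2980819 ] 343.46491228070175 285.3421052631579
bridge ((498.9927673339844, -328.91009521484375), (241.03126525878906, 149.8662567138672), 54.910621643066406)
((501.8301086425781, -266.9465026855469), (346.28057861328125, 488.75628662109375), 55.046478271484375)
```

View pics/topcrop.png

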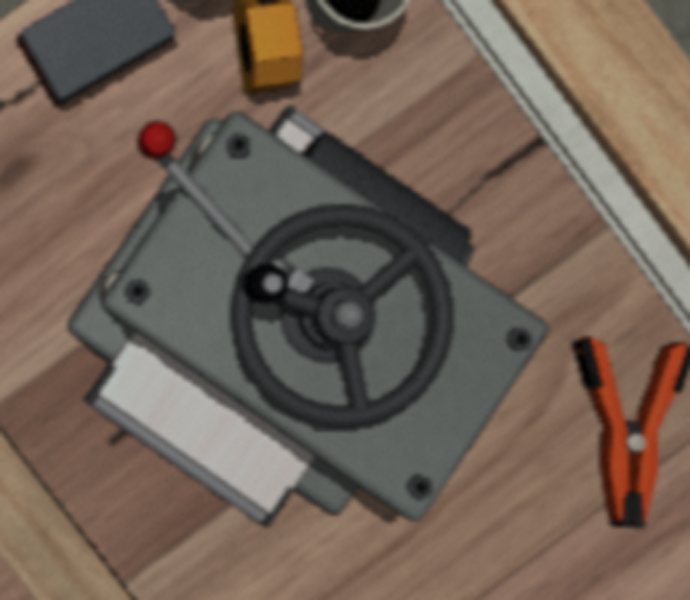

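```bash
python3 - <<'E'
from h import *
d=dict(np.load("top0.npz"));P,u,v=pts(d,np.ones((480,640),bool))
r=np.hypot(P[:,0],P[:,1]);a=np.degrees(np.arctan2(P[:,1],P[:,0]))
for a0 in range(-60,70,10):
    m=(r>.4)&(r<.85)&(a>a0)&(a<a0+10)&(P[:,2]>-.05)
    if m.sum(): i=np.argmax(P[m,2]); print(a0,m.sum(),P[m][i].round(3))
# base path rows
def rows(p0,yaw0,p1,yaw1,n):
    w=np.array(p1)-p0; c,s=np.cos,np.sin
    print(n)
E
```

```text
-60 10410 [ 0.443 -0.715  0.179]
-50 8247 [ 0.492 -0.446  0.213]
-40 10462 [ 0.5  -0.33  0.27]
-30 11677 [ 0.515 -0.273  0.304]
-20 8825 [ 0.609 -0.219  0.261]
-10 6124 [ 0.474 -0.049  0.097]
0 4420 [0.625 0.068 0.571]
10 2334 [0.452 0.11  0.026]
20 2095 [0.37  0.199 0.048]
30 1762 [0.383 0.233 0.048]
40 1668 [0.299 0.275 0.046]
50 2724 [0.331 0.573 0.042]
60 4950 [0.258 0.554 0.053]
```

```bash
python3 - <<'E'
from h import *
for n in("top","scene"):
    d=dict(np.load(n+"0.npz"));P,u,v=pts(d,np.ones((480,640),bool))
    m=(P[:,2]>.11)&(P[:,2]<1)&(P[:,0]>.35)&(P[:,0]<1)&(P[:,1]>-.18)&(P[:,1]<.4)
    for z in np.arange(.1,.9,.08):
        k=m&(P[:,2]>z)&(P[:,2]<z+.08)
        if k.sum():print(n,z.round(2),k.sum(),P[k].min(0).round(3),P[k].max(0).round(3))
E
```

```text
top 0.1 314 [0.556 0.014 0.132] [0.64  0.076 0.18 ]
top 0.18 125 [0.556 0.013 0.18 ] [0.629 0.07  0.26 ]
top 0.26 226 [0.557 0.015 0.261] [0.628 0.069 0.34 ]
top 0.34 97 [0.618 0.061 0.34 ] [0.628 0.07  0.42 ]
top 0.42 134 [0.618 0.06  0.421] [0.629 0.07  0.5  ]
top 0.5 218 [0.618 0.06  0.501] [0.629 0.072 0.571]
scene 0.1 379 [0.554 0.011 0.11 ] [0.638 0.078 0.18 ]
scene 0.18 324 [0.555 0.013 0.18 ] [0.627 0.07  0.26 ]
scene 0.26 238 [0.555 0.015 0.26 ] [0.628 0.07  0.34 ]
scene 0.34 156 [0.616 0.059 0.34 ] [0.628 0.07  0.42 ]
scene 0.42 203 [0.616 0.059 0.42 ] [0.629 0.07  0.5  ]
scene 0.5 232 [0.617 0.059 0.5  ] [0.629 0.074 0.571]
```

```bash
python3 - <<'E'
import cv2
a=cv2.imread("pics/top0.png")[140:290,130:330]; cv2.imwrite("pics/topclamp.png",cv2.resize(a,None,fx=4,fy=4)[:600])
E
```

```text
(no output)
```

View pics/topclamp.png

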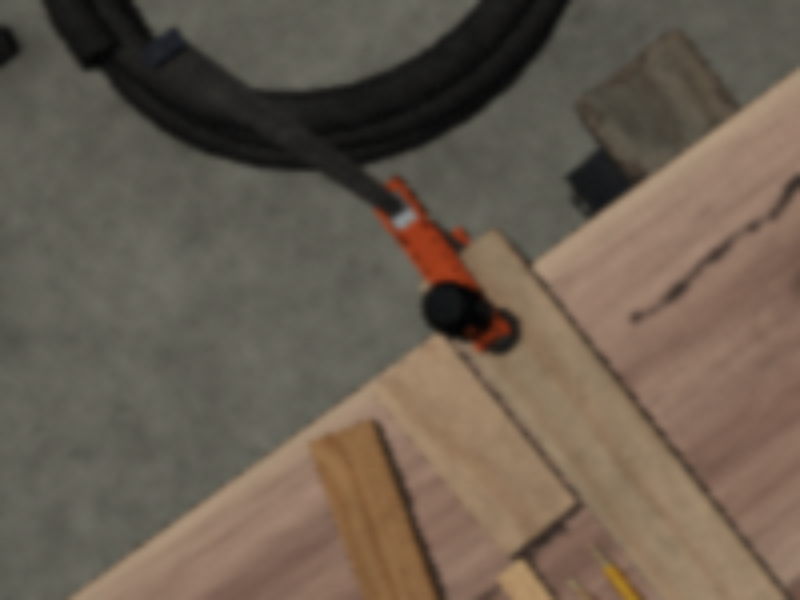

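Call:
send_rows:
  targets:
    - {"dy": -0.025, "dz": -0.027}
    - {"dy": -0.025, "dz": -0.027}
    - {"dy": -0.025, "dz": -0.027}
    - {"dy": -0.025, "dz": -0.027}
    - {"dy": -0.025, "dz": -0.027}
    - {"dy": -0.025, "dz": -0.027}
    - {"dy": -0.025, "dz": -0.027}

```text
invalid input at $.targets[0]: expected keys dx, dy, dz, wx, wy, wz
```

Call:
send_rows:
  targets:
    - {"dx": -0.0314, "dy": -0.0011, "wz": 4}
    - {"dx": -0.0314, "dy": -0.0011, "wz": 4}
    - {"dx": -0.0314, "dy": -0.0011, "wz": 4}
    - {"dx": -0.0314, "dy": -0.0011, "wz": 4}
    - {"dx": -0.0314, "dy": -0.0011, "wz": 4}
    - {"dx": -0.0314, "dy": -0.0011, "wz": 4}

```text
invalid input at $.targets[0]: expected keys dx, dy, dz, wx, wy, wz
```

Every row needs all six keys.

Call:
send_rows:
  targets:
    - {"dx": 0, "dy": -0.025, "dz": -0.027, "wx": 0, "wy": 0, "wz": 0}
    - {"dx": 0, "dy": -0.025, "dz": -0.027, "wx": 0, "wy": 0, "wz": 0}
    - {"dx": 0, "dy": -0.025, "dz": -0.027, "wx": 0, "wy": 0, "wz": 0}
    - {"dx": 0, "dy": -0.025, "dz": -0.027, "wx": 0, "wy": 0, "wz": 0}
    - {"dx": 0, "dy": -0.025, "dz": -0.027, "wx": 0, "wy": 0, "wz": 0}
    - {"dx": 0, "dy": -0.025, "dz": -0.027, "wx": 0, "wy": 0, "wz": 0}
    - {"dx": 0, "dy": -0.025, "dz": -0.027, "wx": 0, "wy": 0, "wz": 0}

```text
time_s: 0.68
tool_pos: [0.1694, 0.4152, 0.4213]
orientation: [-3.141, -0.0, 2.754]
wrist_force: [0.9, 0.6, -0.2]
opening: 0.0853
```

Call:
send_rows:
  targets:
    - {"dx": -0.0314, "dy": -0.0011, "dz": 0, "wx": 0, "wy": 0, "wz": 4}
    - {"dx": -0.0314, "dy": -0.0011, "dz": 0, "wx": 0, "wy": 0, "wz": 4}
    - {"dx": -0.0314, "dy": -0.0011, "dz": 0, "wx": 0, "wy": 0, "wz": 4}
    - {"dx": -0.0314, "dy": -0.0011, "dz": 0, "wx": 0, "wy": 0, "wz": 4}
    - {"dx": -0.0314, "dy": -0.0011, "dz": 0, "wx": 0, "wy": 0, "wz": 4}
    - {"dx": -0.0314, "dy": -0.0011, "dz": 0, "wx": 0, "wy": 0, "wz": 4}
    - {"dx": -0.0314, "dy": -0.0011, "dz": 0, "wx": 0, "wy": 0, "wz": 4}
    - {"dx": -0.0314, "dy": -0.0011, "dz": 0, "wx": 0, "wy": 0, "wz": 4}
    - {"dx": -0.0314, "dy": -0.0011, "dz": 0, "wx": 0, "wy": 0, "wz": 4}
    - {"dx": -0.0314, "dy": -0.0011, "dz": 0, "wx": 0, "wy": 0, "wz": 4}
    - {"dx": -0.0314, "dy": -0.0011, "dz": 0, "wx": 0, "wy": 0, "wz": 4}
    - {"dx": -0.0314, "dy": -0.0011, "dz": 0, "wx": 0, "wy": 0, "wz": 4}

```text
time_s: 1.68
tool_pos: [0.424, 0.1507, 0.42]
orientation: [-3.141, -0.0, 1.913]
wrist_force: [0.0, -0.4, 0.4]
opening: 0.0854
```

Call:
send_rows:
  targets:
    - {"dx": -0.0314, "dy": -0.0011, "dz": 0, "wx": 0, "wy": 0, "wz": 4}
    - {"dx": -0.0314, "dy": -0.0011, "dz": 0, "wx": 0, "wy": 0, "wz": 4}
    - {"dx": -0.0314, "dy": -0.0011, "dz": 0, "wx": 0, "wy": 0, "wz": 4}
    - {"dx": -0.0314, "dy": -0.0011, "dz": 0, "wx": 0, "wy": 0, "wz": 4}
    - {"dx": -0.0314, "dy": -0.0011, "dz": 0, "wx": 0, "wy": 0, "wz": 4}
    - {"dx": -0.0314, "dy": -0.0011, "dz": 0, "wx": 0, "wy": 0, "wz": 4}
    - {"dx": -0.0314, "dy": -0.0011, "dz": 0, "wx": 0, "wy": 0, "wz": 4}
    - {"dx": -0.0314, "dy": -0.0011, "dz": 0, "wx": 0, "wy": 0, "wz": 4}
    - {"dx": -0.0314, "dy": -0.0011, "dz": 0, "wx": 0, "wy": 0, "wz": 4}
    - {"dx": -0.0314, "dy": -0.0011, "dz": 0, "wx": 0, "wy": 0, "wz": 4}
    - {"dx": -0.0314, "dy": -0.0011, "dz": 0, "wx": 0, "wy": 0, "wz": 4}
    - {"dx": -0.0314, "dy": -0.0011, "dz": 0, "wx": 0, "wy": 0, "wz": 4}

```text
time_s: 2.68
tool_pos: [0.3958, -0.2144, 0.42]
orientation: [-3.141, -0.0, 1.075]
wrist_force: [0.5, 0.2, -0.2]
opening: 0.0852
```

Call:
send_rows:
  targets:
    - {"dx": 0.0005, "dy": 0.0343, "dz": 0, "wx": 0, "wy": 0, "wz": 0}
    - {"dx": 0.0005, "dy": 0.0343, "dz": 0, "wx": 0, "wy": 0, "wz": 0}
    - {"dx": 0.0005, "dy": 0.0343, "dz": 0, "wx": 0, "wy": 0, "wz": 0}
    - {"dx": 0.0005, "dy": 0.0343, "dz": 0, "wx": 0, "wy": 0, "wz": 0}
    - {"dx": 0, "dy": 0, "dz": 0, "wx": 0, "wy": 0, "wz": -4.5}
    - {"dx": 0, "dy": 0, "dz": 0, "wx": 0, "wy": 0, "wz": -4.5}

```text
time_s: 3.18
tool_pos: [0.5195, -0.2769, 0.4183]
orientation: [-3.139, -0.001, 1.239]
wrist_force: [-0.5, 0.5, -0.4]
opening: 0.0853
```

```bash
cat >> h.py <<'E'
def wrist(manip,name):
    s=manip.sense(); d=manip.get_image("wrist")
    T=np.eye(4);T[:3,:3]=R.from_euler("xyz",s["orientation"]).as_matrix();T[:3,3]=s["tool_pos"]
    W=T@d["T_tool_cam"]; d["rotation"]=R.from_matrix(W[:3,:3]).as_euler("xyz"); d["origin"]=W[:3,3]
    cv2.imwrite(f"pics/{name}.png",d["frame"]); return s,d
E
python3 - <<'E'
from bench import manip
from h import *
s,d=wrist(manip,"w1"); print(s["tool_pos"],s["orientation"],s["joints"].round(3),s["wrist_force"],d["T_tool_cam"].round(3))
np.savez("w1.npz",**d)
P,u,v=pts(d,np.ones((480,640),bool))
m=P[:,2]>.285
if m.sum(): print("handle",m.sum(),P[m].mean(0),P[m].min(0),P[m].max(0))
E
```

```text
[ 0.51949797 -0.27685716  0.41832175] [-3.13871408e+00 -8.75121758e-04  1.23874227e+00] [-0.602  0.313  1.352  0.     1.48  -0.27 ] [-0.54831233  0.47669441 -0.36333551] [[-0.    -0.956 -0.294  0.076]
 [ 1.    -0.    -0.     0.   ]
 [-0.    -0.294  0.956 -0.142]
 [ 0.     0.     0.     1.   ]]
handle 53428 [ 0.52518334 -0.26817462  0.48052099] [ 0.4544045  -0.30473242  0.28517108] [ 0.59413421 -0.24062324  0.50967345]
```

View pics/w1.png

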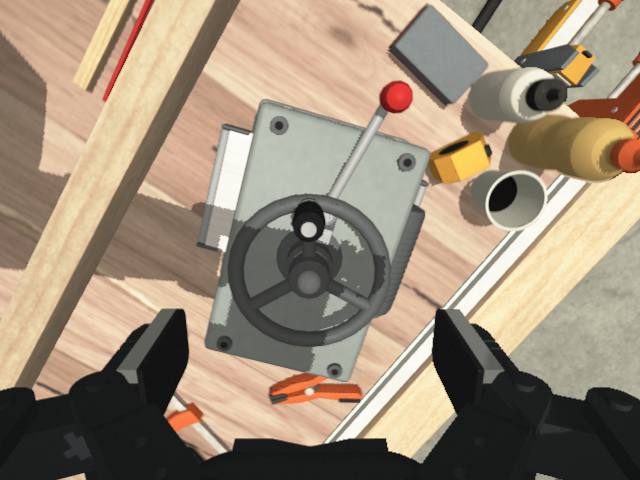

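```bash
python3 - <<'E'
from h import *
d=dict(np.load("w1.npz"))
P,u,v=pts(d,np.ones((480,640),bool))
m=(P[:,2]>.285)&(P[:,2]<.305)&(v<300)
print("handle",m.sum(),P[m].mean(0),P[m].min(0),P[m].max(0),u[m].mean(),v[m].mean())
m=(P[:,2]>.296)&(P[:,2]<.304)&(v<300); print("top",m.sum(),P[m].mean(0),P[m].min(0),P[m].max(0))
m=(P[:,2]>.243)&(P[:,2]<.254)&(v<360)&(np.hypot(P[:,0]-.4995,P[:,1]+.329)<.08);Q=P[m]
c=np.array([.4995,-.329])
for _ in range(20):
    r=np.hypot(*(Q[:,:2]-c).T);k=(r>.045)&(r<.072);A=np.c_[2*Q[k,:2],np.ones(k.sum())]
    s=np.linalg.lstsq(A,(Q[k,:2]**2).sum(1),rcond=None)[0];c=s[:2]
print("rim",c,np.sqrt(s[2]+c@c))
print("handle ray z.300",ray(d,308.5,229,.300))
hsv=cv2.cvtColor(d["frame"],cv2.COLOR_BGR2HSV)[v,u]
m=((hsv[:,0]<6)|(hsv[:,0]>174))&(hsv[:,1]>150)&(hsv[:,2]>80)&(P[:,2]>.2)&(P[:,2]<.27)
print("red",m.sum(),P[m].mean(0),P[m].min(0),P[m].max(0))
E
```

```text
handle 921 [ 0.51918527 -0.27424427  0.29707371] [ 0.50826331 -0.28680531  0.28517108] [ 0.52967534 -0.26511959  0.30308412] 308.02605863192184 223.7643865363735
top 672 [ 0.51864356 -0.27556962  0.29898946] [ 0.50867628 -0.28625256  0.29600176] [ 0.52794519 -0.26600495  0.30308412]
rim [ 0.50082087 -0.32619768] 0.05914969724040917
handle ray z.300 [ 0.51860483 -0.27691423  0.3       ]
red 785 [ 0.60320101 -0.21908423  0.25016981] [ 0.59373596 -0.22986443  0.23361063] [ 0.61446981 -0.20891224  0.25536117]
```

Call:
send_rows:
  targets:
    - {"dx": 0, "dy": -0.0005, "dz": 0.0308, "wx": 0, "wy": 0, "wz": 0}
    - {"dx": 0, "dy": -0.0005, "dz": 0.0308, "wx": 0, "wy": 0, "wz": 0}
    - {"dx": 0, "dy": 0, "dz": 0.0308, "wx": 0, "wy": 0, "wz": 0}
    - {"dx": 0, "dy": 0, "dz": 0.0308, "wx": 0, "wy": 0, "wz": 0}
    - {"dx": 0, "dy": 0, "dz": 0.031, "wx": 0, "wy": 0, "wz": 0}
    - {"dx": 0, "dy": 0, "dz": 0, "wx": 0, "wy": 0, "wz": 0}
  hand: 0.1
  force: 40

```text
time_s: 3.73
tool_pos: [0.5155, -0.2745, 0.2608]
orientation: [-3.133, -0.002, 1.234]
wrist_force: [-0.1, 0.2, 0.1]
opening: 0.0472
```

```bash
python3 - <<'E'
from bench import manip
from h import *
s,d=wrist(manip,"w2"); print(s["tool_pos"],s["orientation"],s["wrist_force"],s["opening"])
E
```

```text
[ 0.51546853 -0.27453137  0.2608197 ] [-3.13308865e+00 -2.41390296e-03  1.23350694e+00] [-0.13418658  0.2361743   0.10972552] 0.04723552567537065
```

View pics/w2.png

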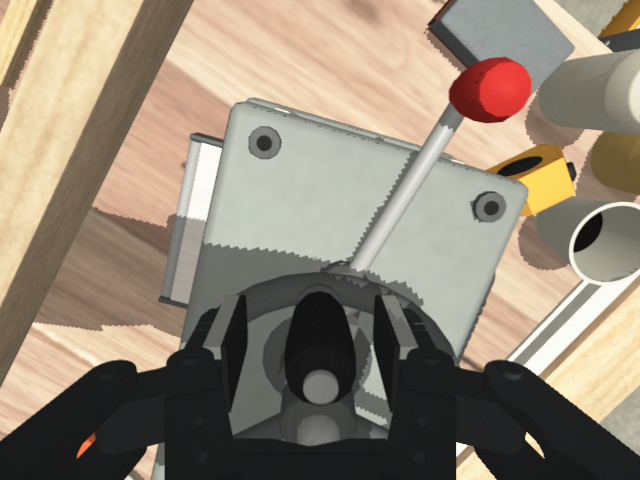

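Call:
send_rows:
  targets:
    - {"dx": -0.001, "dy": 0.003, "dz": -0.004, "wx": 0, "wy": 0, "wz": 0}
    - {"dx": 0, "dy": 0, "dz": 0, "wx": 0, "wy": 0, "wz": 0}
    - {"dx": 0, "dy": 0, "dz": 0, "wx": 0, "wy": 0, "wz": 0}

```text
time_s: 4.03
tool_pos: [0.5206, -0.2782, 0.2724]
orientation: [3.138, 0.001, 1.235]
wrist_force: [-0.6, 0.4, 0.2]
opening: 0.0472
```

Call:
send_rows:
  targets:
    - {"dx": 0, "dy": 0, "dz": 0, "wx": 0, "wy": 0, "wz": 0}
    - {"dx": 0, "dy": 0, "dz": 0, "wx": 0, "wy": 0, "wz": 0}
    - {"dx": 0, "dy": 0, "dz": 0, "wx": 0, "wy": 0, "wz": 0}
    - {"dx": 0, "dy": 0, "dz": 0, "wx": 0, "wy": 0, "wz": 0}

```text
time_s: 4.37
tool_pos: [0.5199, -0.2777, 0.2703]
orientation: [3.141, -0.0, 1.235]
wrist_force: [-0.1, -0.1, -0.3]
opening: 0.047
```

Call:
send_rows:
  targets:
    - {"dx": 0, "dy": -0.002, "dz": 0.005, "wx": 0, "wy": 0, "wz": 0}
    - {"dx": 0, "dy": 0, "dz": 0, "wx": 0, "wy": 0, "wz": 0}
    - {"dx": 0, "dy": 0, "dz": 0, "wx": 0, "wy": 0, "wz": 0}

```text
time_s: 4.62
tool_pos: [0.5178, -0.2769, 0.2647]
orientation: [-3.141, -0.0, 1.235]
wrist_force: [0.9, -0.9, 0.4]
opening: 0.0469
```

Call:
send_rows:
  targets:
    - {"dx": 0, "dy": 0, "dz": 0, "wx": 0, "wy": 0, "wz": 0}
    - {"dx": 0, "dy": 0, "dz": 0, "wx": 0, "wy": 0, "wz": 0}
    - {"dx": 0, "dy": 0, "dz": 0, "wx": 0, "wy": 0, "wz": 0}
    - {"dx": 0, "dy": 0, "dz": 0, "wx": 0, "wy": 0, "wz": 0}
    - {"dx": 0, "dy": 0, "dz": 0, "wx": 0, "wy": 0, "wz": 0}
    - {"dx": 0, "dy": 0, "dz": 0, "wx": 0, "wy": 0, "wz": 0}
  hand: -1
  force: 40

```text
time_s: 5.12
tool_pos: [0.5181, -0.2771, 0.2652]
orientation: [3.141, -0.0, 1.235]
wrist_force: [1.1, -0.3, 1.3]
opening: 0.0215
```

```bash
python3 - <<'E'
from bench import manip
from h import *
s,d=wrist(manip,"w3"); print(s["tool_pos"],s["orientation"],s["wrist_force"],s["opening"])
E
```

```text
[ 0.51808143 -0.27706525  0.26522512] [ 3.14125583e+00 -3.22061269e-05  1.23535547e+00] [ 1.08308458 -0.34508259  1.32719763] 0.021460243130417684
```

View pics/w3.png

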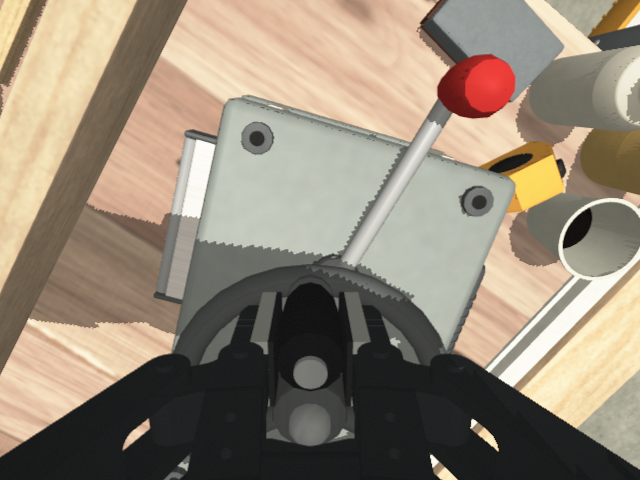

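Call:
send_rows:
  targets:
    - {"dx": -0.0002, "dy": 0.0048, "dz": 0, "wx": 0, "wy": 0, "wz": 0}
    - {"dx": -0.0006, "dy": 0.0048, "dz": 0, "wx": 0, "wy": 0, "wz": 0}
    - {"dx": -0.001, "dy": 0.0047, "dz": 0, "wx": 0, "wy": 0, "wz": 0}
    - {"dx": -0.0014, "dy": 0.0046, "dz": 0, "wx": 0, "wy": 0, "wz": 0}
    - {"dx": -0.0018, "dy": 0.0044, "dz": 0, "wx": 0, "wy": 0, "wz": 0}
    - {"dx": 0, "dy": 0, "dz": 0, "wx": 0, "wy": 0, "wz": 0}

```text
time_s: 5.67
tool_pos: [0.5391, -0.2903, 0.2651]
orientation: [3.141, 0.0, 1.235]
wrist_force: [-1.1, -1.0, 5.0]
opening: 0.0211
```

```bash
cat > st.py <<'E'
from h import *
def st(p,f,hub=(.4997,-.3285)):
    # tool-frame beta, radius, tangential/radial force (on tool)
    yaw=1.2354; p=np.array(p[:2])-hub; r=np.hypot(*p); th=np.arctan2(p[1],p[0])
    er=p/r; et=np.array([er[1],-er[0]])
    return "beta %.2f r %.2f  ft %.1f fr %.1f fz %.1f"%(np.degrees(yaw-th)%360,r*1e3,np.dot(f[:2],et),np.dot(f[:2],er),f[2])
def rows(b0,step,n,r=.055):
    o=[]
    for i in range(n):
        a=np.radians(b0+step*i);b=np.radians(b0+step*(i+1)); o.append((round(r*(np.cos(b)-np.cos(a)),4),round(r*(np.sin(b)-np.sin(a)),4)))
    return o
E
python3 - <<'E'
from bench import manip
from st import *
s=manip.sense(); print(s["tool_pos"],s["orientation"],s["opening"],st(s["tool_pos"],s["wrist_force"]))
print(st((.5181,-.2771),(1.1,-.3,1.3)))
print(rows(25,2.5,44))
E
```

```text
[ 0.53910004 -0.2903043   0.26514185] [3.14080201e+00 3.57332950e-04 1.23518596e+00] 0.021122218464505307 beta 26.67 r 54.88  ft -0.0 fr -1.5 fz 5.0
beta 0.48 r 54.59  ft 1.1 fr 0.1 fz 1.3
[(np.float64(-0.0011), np.float64(0.0022)), (np.float64(-0.0012), np.float64(0.0021)), (np.float64(-0.0012), np.float64(0.0021)), (np.float64(-0.0013), np.float64(0.002)), (np.float64(-0.0014), np.float64(0.0019)), (np.float64(-0.0015), np.float64(0.0019)), (np.float64(-0.0016), np.float64(0.0018)), (np.float64(-0.0017), np.float64(0.0017)), (np.float64(-0.0017), np.float64(0.0017)), (np.float64(-0.0018), np.float64(0.0016)), (np.float64(-0.0019), np.float64(0.0015)), (np.float64(-0.0019), np.float64(0.0014)), (np.float64(-0.002), np.float64(0.0013)), (np.float64(-0.0021), np.float64(0.0012)), (np.float64(-0.0021), np.float64(0.0012)), (np.float64(-0.0022), np.float64(0.0011)), (np.float64(-0.0022), np.float64(0.001)), (np.float64(-0.0022), np.float64(0.0009)), (np.float64(-0.0023), np.float64(0.0008)), (np.float64(-0.0023), np.float64(0.0007)), (np.float64(-0.0023), np.float64(0.0006)), (np.float6
[... 294 characters left out ...]
np.float64(-0.0024), np.float64(-0.0003)), (np.float64(-0.0024), np.float64(-0.0004)), (np.float64(-0.0024), np.float64(-0.0005)), (np.float64(-0.0023), np.float64(-0.0006)), (np.float64(-0.0023), np.float64(-0.0007)), (np.float64(-0.0023), np.float64(-0.0008)), (np.float64(-0.0022), np.float64(-0.0009)), (np.float64(-0.0022), np.float64(-0.001)), (np.float64(-0.0022), np.float64(-0.0011)), (np.float64(-0.0021), np.float64(-0.0012)), (np.float64(-0.0021), np.float64(-0.0012)), (np.float64(-0.002), np.float64(-0.0013)), (np.float64(-0.0019), np.float64(-0.0014)), (np.float64(-0.0019), np.float64(-0.0015)), (np.float64(-0.0018), np.float64(-0.0016)), (np.float64(-0.0017), np.float64(-0.0017))]
```

Call:
send_rows:
  targets:
    - {"dx": -0.0011, "dy": 0.0022, "dz": 0, "wx": 0, "wy": 0, "wz": 0}

```text
time_s: 5.75
tool_pos: [0.5401, -0.2913, 0.2652]
orientation: [3.142, 0.0, 1.235]
wrist_force: [-2.3, -1.5, 4.4]
opening: 0.0215
```

Call:
send_rows:
  targets:
    - {"dx": -0.0012, "dy": 0.0021, "dz": 0, "wx": 0, "wy": 0, "wz": 0}

```text
time_s: 5.83
tool_pos: [0.5417, -0.2931, 0.2652]
orientation: [-3.142, -0.0, 1.235]
wrist_force: [-1.1, -0.8, 3.4]
opening: 0.021
```

Call:
send_rows:
  targets:
    - {"dx": -0.0012, "dy": 0.0021, "dz": 0, "wx": 0, "wy": 0, "wz": 0}

```text
time_s: 5.92
tool_pos: [0.5433, -0.295, 0.2651]
orientation: [-3.142, -0.0, 1.235]
wrist_force: [-2.1, -1.0, 3.7]
opening: 0.0213
```

Call:
send_rows:
  targets:
    - {"dx": -0.0013, "dy": 0.002, "dz": 0, "wx": 0, "wy": 0, "wz": 0}

```text
time_s: 6.0
tool_pos: [0.5447, -0.2969, 0.2652]
orientation: [-3.141, 0.0, 1.235]
wrist_force: [-2.7, -1.8, 4.9]
opening: 0.0213
```

Call:
send_rows:
  targets:
    - {"dx": -0.0014, "dy": 0.0019, "dz": 0, "wx": 0, "wy": 0, "wz": 0}

```text
time_s: 6.08
tool_pos: [0.5461, -0.2989, 0.2652]
orientation: [-3.142, 0.0, 1.235]
wrist_force: [-3.3, -0.7, 5.4]
opening: 0.021
```

Call:
send_rows:
  targets:
    - {"dx": -0.0015, "dy": 0.0019, "dz": 0, "wx": 0, "wy": 0, "wz": 0}

```text
time_s: 6.17
tool_pos: [0.5474, -0.3009, 0.2651]
orientation: [-3.141, 0.0, 1.235]
wrist_force: [-3.6, -1.1, 4.5]
opening: 0.0212
```

Call:
send_rows:
  targets:
    - {"dx": -0.0017, "dy": 0.0016, "dz": 0, "wx": 0, "wy": 0, "wz": 0}

```text
time_s: 6.25
tool_pos: [0.5484, -0.303, 0.2652]
orientation: [3.141, -0.0, 1.235]
wrist_force: [-1.4, -0.0, 5.4]
opening: 0.0212
```

Call:
send_rows:
  targets:
    - {"dx": -0.0018, "dy": 0.0016, "dz": 0, "wx": 0, "wy": 0, "wz": 0}

```text
time_s: 6.33
tool_pos: [0.5495, -0.3052, 0.2652]
orientation: [3.141, -0.0, 1.235]
wrist_force: [-0.4, 0.4, 4.3]
opening: 0.0213
```

Call:
send_rows:
  targets:
    - {"dx": -0.0018, "dy": 0.0016, "dz": 0, "wx": 0, "wy": 0, "wz": 0}

```text
time_s: 6.42
tool_pos: [0.5504, -0.3074, 0.2652]
orientation: [3.141, -0.0, 1.235]
wrist_force: [-0.9, -0.1, 5.8]
opening: 0.021
```

Call:
send_rows:
  targets:
    - {"dx": -0.0019, "dy": 0.0015, "dz": 0, "wx": 0, "wy": 0, "wz": 0}

```text
time_s: 6.5
tool_pos: [0.5513, -0.3097, 0.2651]
orientation: [3.141, -0.0, 1.235]
wrist_force: [0.4, 0.5, 4.5]
opening: 0.0211
```

Call:
send_rows:
  targets:
    - {"dx": -0.0019, "dy": 0.0015, "dz": 0, "wx": 0, "wy": 0, "wz": 0}

```text
time_s: 6.58
tool_pos: [0.5521, -0.312, 0.2652]
orientation: [3.141, -0.0, 1.235]
wrist_force: [-0.8, 0.4, 5.6]
opening: 0.0212
```

Call:
send_rows:
  targets:
    - {"dx": -0.0019, "dy": 0.0014, "dz": 0, "wx": 0, "wy": 0, "wz": 0}

```text
time_s: 6.67
tool_pos: [0.5528, -0.3142, 0.2652]
orientation: [3.141, -0.0, 1.235]
wrist_force: [0.2, -0.6, 4.9]
opening: 0.0211
```

Call:
send_rows:
  targets:
    - {"dx": -0.002, "dy": 0.0013, "dz": 0, "wx": 0, "wy": 0, "wz": 0}

```text
time_s: 6.75
tool_pos: [0.5533, -0.3166, 0.2652]
orientation: [3.141, -0.0, 1.235]
wrist_force: [0.6, 0.8, 5.2]
opening: 0.021
```

Call:
send_rows:
  targets:
    - {"dx": -0.0021, "dy": 0.0012, "dz": 0, "wx": 0, "wy": 0, "wz": 0}

```text
time_s: 6.83
tool_pos: [0.5538, -0.3189, 0.2652]
orientation: [3.141, -0.0, 1.235]
wrist_force: [1.1, 0.8, 5.1]
opening: 0.0212
```

Call:
send_rows:
  targets:
    - {"dx": -0.0021, "dy": 0.0012, "dz": 0, "wx": 0, "wy": 0, "wz": 0}

```text
time_s: 6.92
tool_pos: [0.5542, -0.3213, 0.2652]
orientation: [3.141, -0.0, 1.235]
wrist_force: [-0.1, 0.8, 5.1]
opening: 0.0211
```

Call:
send_rows:
  targets:
    - {"dx": -0.0022, "dy": 0.0012, "dz": 0, "wx": 0, "wy": 0, "wz": 0}

```text
time_s: 7.0
tool_pos: [0.5546, -0.3238, 0.2652]
orientation: [3.141, -0.0, 1.235]
wrist_force: [-0.8, 0.9, 4.8]
opening: 0.021
```

Call:
send_rows:
  targets:
    - {"dx": -0.0022, "dy": 0.001, "dz": 0, "wx": 0, "wy": 0, "wz": 0}

```text
time_s: 7.08
tool_pos: [0.5547, -0.3262, 0.2651]
orientation: [3.141, -0.0, 1.235]
wrist_force: [-1.0, 0.3, 5.6]
opening: 0.0215
```

Call:
send_rows:
  targets:
    - {"dx": -0.0022, "dy": 0.0009, "dz": 0, "wx": 0, "wy": 0, "wz": 0}

```text
time_s: 7.17
tool_pos: [0.5548, -0.3286, 0.2652]
orientation: [3.141, -0.0, 1.235]
wrist_force: [-0.5, 0.8, 5.1]
opening: 0.021
```

Call:
send_rows:
  targets:
    - {"dx": -0.0023, "dy": 0.0008, "dz": 0, "wx": 0, "wy": 0, "wz": 0}

```text
time_s: 7.25
tool_pos: [0.5548, -0.331, 0.2652]
orientation: [3.141, -0.0, 1.235]
wrist_force: [-0.9, -0.1, 5.4]
opening: 0.0211
```

Call:
send_rows:
  targets:
    - {"dx": -0.0023, "dy": 0.0007, "dz": 0, "wx": 0, "wy": 0, "wz": 0}

```text
time_s: 7.33
tool_pos: [0.5547, -0.3334, 0.2652]
orientation: [3.141, -0.0, 1.235]
wrist_force: [-1.1, 1.0, 5.4]
opening: 0.0209
```

Call:
send_rows:
  targets:
    - {"dx": -0.0023, "dy": 0.0006, "dz": 0, "wx": 0, "wy": 0, "wz": 0}

```text
time_s: 7.42
tool_pos: [0.5544, -0.3358, 0.2651]
orientation: [3.142, -0.0, 1.235]
wrist_force: [-1.2, 0.7, 5.0]
opening: 0.0211
```

Call:
send_rows:
  targets:
    - {"dx": -0.0024, "dy": 0.0005, "dz": 0, "wx": 0, "wy": 0, "wz": 0}

```text
time_s: 7.5
tool_pos: [0.5541, -0.3382, 0.2651]
orientation: [3.142, -0.0, 1.235]
wrist_force: [-2.2, 1.1, 6.0]
opening: 0.0212
```

Call:
send_rows:
  targets:
    - {"dx": -0.0024, "dy": 0.0003, "dz": 0, "wx": 0, "wy": 0, "wz": 0}

```text
time_s: 7.58
tool_pos: [0.5536, -0.3406, 0.2651]
orientation: [3.142, -0.0, 1.235]
wrist_force: [-0.6, 0.1, 4.8]
opening: 0.021
```

Call:
send_rows:
  targets:
    - {"dx": -0.0024, "dy": 0.0002, "dz": 0, "wx": 0, "wy": 0, "wz": 0}

```text
time_s: 7.67
tool_pos: [0.553, -0.3429, 0.2651]
orientation: [3.141, -0.0, 1.235]
wrist_force: [-0.5, 0.9, 5.4]
opening: 0.021
```

Call:
send_rows:
  targets:
    - {"dx": -0.0024, "dy": 0.0001, "dz": 0, "wx": 0, "wy": 0, "wz": 0}

```text
time_s: 7.75
tool_pos: [0.5523, -0.3452, 0.2652]
orientation: [3.141, -0.0, 1.235]
wrist_force: [-1.2, 1.1, 5.4]
opening: 0.021
```

Call:
send_rows:
  targets:
    - {"dx": -0.0024, "dy": 0.0, "dz": 0, "wx": 0, "wy": 0, "wz": 0}

```text
time_s: 7.83
tool_pos: [0.5516, -0.3475, 0.2651]
orientation: [3.141, -0.0, 1.235]
wrist_force: [0.1, 0.6, 5.4]
opening: 0.0216
```

Call:
send_rows:
  targets:
    - {"dx": -0.0024, "dy": -0.0001, "dz": 0, "wx": 0, "wy": 0, "wz": 0}

```text
time_s: 7.92
tool_pos: [0.5508, -0.3497, 0.2652]
orientation: [3.141, -0.0, 1.235]
wrist_force: [0.7, 0.5, 5.6]
opening: 0.0211
```

Call:
send_rows:
  targets:
    - {"dx": -0.0024, "dy": -0.0002, "dz": 0, "wx": 0, "wy": 0, "wz": 0}

```text
time_s: 8.0
tool_pos: [0.5497, -0.3519, 0.2651]
orientation: [3.141, -0.0, 1.235]
wrist_force: [0.1, -0.1, 5.4]
opening: 0.0213
```

Call:
send_rows:
  targets:
    - {"dx": -0.0024, "dy": -0.0003, "dz": 0, "wx": 0, "wy": 0, "wz": 0}

```text
time_s: 8.08
tool_pos: [0.5487, -0.3541, 0.2652]
orientation: [3.141, -0.0, 1.235]
wrist_force: [-0.4, 0.4, 3.9]
opening: 0.021
```

Call:
send_rows:
  targets:
    - {"dx": -0.0024, "dy": -0.0004, "dz": 0, "wx": 0, "wy": 0, "wz": 0}

```text
time_s: 8.17
tool_pos: [0.5475, -0.3562, 0.2651]
orientation: [3.141, -0.0, 1.235]
wrist_force: [-0.3, 0.5, 5.8]
opening: 0.021
```

β=100°, still in the slack. Continuing.

Call:
send_rows:
  targets:
    - {"dx": -0.0024, "dy": -0.0005, "dz": 0, "wx": 0, "wy": 0, "wz": 0}

```text
time_s: 8.25
tool_pos: [0.5463, -0.3583, 0.2652]
orientation: [3.141, -0.0, 1.235]
wrist_force: [-0.4, 0.4, 5.7]
opening: 0.0211
```

Call:
send_rows:
  targets:
    - {"dx": -0.0023, "dy": -0.0006, "dz": 0, "wx": 0, "wy": 0, "wz": 0}

```text
time_s: 8.33
tool_pos: [0.5449, -0.3603, 0.2652]
orientation: [3.141, -0.0, 1.235]
wrist_force: [0.0, 0.1, 5.3]
opening: 0.021
```

Call:
send_rows:
  targets:
    - {"dx": -0.0023, "dy": -0.0007, "dz": 0, "wx": 0, "wy": 0, "wz": 0}

```text
time_s: 8.42
tool_pos: [0.5435, -0.3623, 0.2652]
orientation: [3.141, -0.0, 1.235]
wrist_force: [0.2, -0.2, 4.7]
opening: 0.0213
```

Call:
send_rows:
  targets:
    - {"dx": -0.0023, "dy": -0.0008, "dz": 0, "wx": 0, "wy": 0, "wz": 0}

```text
time_s: 8.5
tool_pos: [0.542, -0.3642, 0.2652]
orientation: [3.141, -0.0, 1.235]
wrist_force: [1.2, 0.8, 4.8]
opening: 0.0211
```

Call:
send_rows:
  targets:
    - {"dx": -0.0022, "dy": -0.0009, "dz": 0, "wx": 0, "wy": 0, "wz": 0}

```text
time_s: 8.58
tool_pos: [0.5404, -0.366, 0.2652]
orientation: [3.141, -0.0, 1.235]
wrist_force: [0.5, 0.4, 5.1]
opening: 0.0205
```

Call:
send_rows:
  targets:
    - {"dx": -0.0022, "dy": -0.001, "dz": 0, "wx": 0, "wy": 0, "wz": 0}

```text
time_s: 8.67
tool_pos: [0.5388, -0.3677, 0.2652]
orientation: [3.141, -0.0, 1.235]
wrist_force: [-0.0, -0.2, 5.2]
opening: 0.0212
```

Call:
send_rows:
  targets:
    - {"dx": -0.0022, "dy": -0.0011, "dz": 0, "wx": 0, "wy": 0, "wz": 0}

```text
time_s: 8.75
tool_pos: [0.537, -0.3694, 0.2652]
orientation: [3.141, -0.0, 1.235]
wrist_force: [1.5, 0.5, 5.2]
opening: 0.0213
```

Call:
send_rows:
  targets:
    - {"dx": -0.0021, "dy": -0.0012, "dz": 0, "wx": 0, "wy": 0, "wz": 0}

```text
time_s: 8.83
tool_pos: [0.5352, -0.371, 0.2652]
orientation: [3.141, -0.0, 1.235]
wrist_force: [0.5, 0.1, 4.4]
opening: 0.0214
```

Call:
send_rows:
  targets:
    - {"dx": -0.0021, "dy": -0.0012, "dz": 0, "wx": 0, "wy": 0, "wz": 0}

```text
time_s: 8.92
tool_pos: [0.5338, -0.3723, 0.2652]
orientation: [3.14, -0.001, 1.235]
wrist_force: [7.7, 6.5, 3.6]
opening: 0.021
```

Call:
send_rows:
  targets:
    - {"dx": -0.002, "dy": -0.0013, "dz": 0, "wx": 0, "wy": 0, "wz": 0}

```text
time_s: 9.0
tool_pos: [0.5325, -0.3732, 0.2652]
orientation: [3.139, -0.002, 1.236]
wrist_force: [8.6, 6.7, 4.3]
opening: 0.0214
```

Call:
send_rows:
  targets:
    - {"dx": -0.0019, "dy": -0.0014, "dz": 0, "wx": 0, "wy": 0, "wz": 0}

```text
time_s: 9.08
tool_pos: [0.5307, -0.3745, 0.2652]
orientation: [3.139, -0.002, 1.236]
wrist_force: [8.3, 4.8, 4.3]
opening: 0.0213
```

Call:
send_rows:
  targets:
    - {"dx": -0.0019, "dy": -0.0015, "dz": 0, "wx": 0, "wy": 0, "wz": 0}

```text
time_s: 9.17
tool_pos: [0.5287, -0.3757, 0.2652]
orientation: [3.139, -0.002, 1.236]
wrist_force: [8.5, 5.7, 4.3]
opening: 0.0211
```

Call:
send_rows:
  targets:
    - {"dx": -0.0018, "dy": -0.0016, "dz": 0, "wx": 0, "wy": 0, "wz": 0}

```text
time_s: 9.25
tool_pos: [0.5267, -0.3769, 0.2652]
orientation: [3.139, -0.002, 1.236]
wrist_force: [8.9, 4.8, 3.7]
opening: 0.0211
```

Call:
send_rows:
  targets:
    - {"dx": -0.0017, "dy": -0.0017, "dz": 0, "wx": 0, "wy": 0, "wz": 0}

```text
time_s: 9.33
tool_pos: [0.5245, -0.3781, 0.2652]
orientation: [3.139, -0.002, 1.236]
wrist_force: [9.1, 4.0, 4.1]
opening: 0.0213
```

```bash
python3 - <<'E'
from bench import manip
from st import *
q=np.array([[.5181,-.2771],[.5391,-.2903],[.5401,-.2913],[.5417,-.2931],[.5484,-.303],[.5495,-.3052],[.5504,-.3074],[.5513,-.3097],[.5521,-.312],[.5528,-.3142],[.5533,-.3166],[.5538,-.3189],[.5542,-.3213],[.5548,-.3286],[.5547,-.3334],[.553,-.3429],[.5508,-.3497],[.5475,-.3562],[.5435,-.3623],[.5404,-.366],[.537,-.3694],[.5352,-.371]])
A=np.c_[2*q,np.ones(len(q))];s=np.linalg.lstsq(A,(q**2).sum(1),rcond=None)[0];c=s[:2];print(c,np.sqrt(s[2]+c@c))
for p,f in (((.537,-.3694),(0,0,0)),((.5352,-.3710),(.5,.1,0)),((.5338,-.3723),(7.7,6.5,3.6)),((.5325,-.3732),(8.6,6.7,0)),((.5307,-.3745),(8.3,4.8,0)),((.5287,-.3757),(8.5,5.7,0)),((.5267,-.3769),(8.9,4.8,0)),((.5245,-.3781),(9.1,4.,0))): print(st(p,f,c))
print(manip.sense()["joints"].round(3))
for b in (135,195,255,315,375,435): print(b,[(float(x),float(y)) for x,y in rows(b,5,12)])
E
```

```text
[ 0.49977103 -0.32888225] 0.055030545632218056
beta 118.21 r 55.02  ft 0.0 fr 0.0 fz 0.0
beta 120.71 r 55.04  ft -0.4 fr 0.2 fz 0.0
beta 122.70 r 55.16  ft -10.1 fr -0.4 fz 3.6
beta 124.34 r 55.09  ft -10.9 fr -0.3 fz 0.0
beta 126.65 r 55.11  ft -9.6 fr 0.7 fz 0.0
beta 129.07 r 55.03  ft -10.2 fr -0.4 fz 0.0
beta 131.50 r 55.05  ft -10.1 fr 0.2 fz 0.0
beta 134.11 r 55.08  ft -9.9 fr 0.5 fz 0.0
[-0.728  0.492  1.461  0.003  1.186 -0.394]
135 [(-0.0032, -0.0035), (-0.0029, -0.0038), (-0.0026, -0.004), (-0.0022, -0.0043), (-0.0018, -0.0044), (-0.0014, -0.0046), (-0.001, -0.0047), (-0.0006, -0.0048), (-0.0002, -0.0048), (0.0002, -0.0048), (0.0006, -0.0048), (0.001, -0.0047)]
195 [(0.0014, -0.0046), (0.0018, -0.0044), (0.0022, -0.0043), (0.0026, -0.004), (0.0029, -0.0038), (0.0032, -0.0035), (0.0035, -0.0032), (0.0038, -0.0029), (0.004, -0.0026), (0.0043, -0.0022), (0.0044, -0.0018), (0.0046, -0.0014)]
255 [(0.0047, -0.001), (0.0048, -0.0006), (0.0048, -0.0002), (0.0048, 0.0002), (0.0048, 0.0006), (0.0047, 0.001), (0.0046, 0.0014), (0.0044, 0.0018), (0.0043, 0.0022), (0.004, 0.0026), (0.0038, 0.0029), (0.0035, 0.0032)]
315 [(0.0032, 0.0035), (0.0029, 0.0038), (0.0026, 0.004), (0.0022, 0.0043), (0.0018, 0.0044), (0.0014, 0.0046), (0.001, 0.0047), (0.0006, 0.0048), (0.0002, 0.0048), (-0.0002, 0.0048), (-0.0006, 0.0048), (-0.001, 0.0047)]
375 [(-0.0014, 0.0046), (-0.0018, 0.0044), (-0.0022, 0.0043), (-0.0026, 0.004), (-0.0029, 0.0038), (-0.0032, 0.0035), (-0.0035, 0.0032), (-0.0038, 0.0029), (-0.004, 0.0026), (-0.0043, 0.0022), (-0.0044, 0.0018), (-0.0046, 0.0014)]
435 [(-0.0047, 0.001), (-0.0048, 0.0006), (-0.0048, 0.0002), (-0.0048, -0.0002), (-0.0048, -0.0006), (-0.0047, -0.001), (-0.0046, -0.0014), (-0.0044, -0.0018), (-0.0043, -0.0022), (-0.004, -0.0026), (-0.0038, -0.0029), (-0.0035, -0.0032)]
```

Call:
send_rows:
  targets:
    - {"dx": -0.0032, "dy": -0.0035, "dz": 0, "wx": 0, "wy": 0, "wz": 0}
    - {"dx": -0.0029, "dy": -0.0038, "dz": 0, "wx": 0, "wy": 0, "wz": 0}
    - {"dx": -0.0026, "dy": -0.004, "dz": 0, "wx": 0, "wy": 0, "wz": 0}
    - {"dx": -0.0022, "dy": -0.0043, "dz": 0, "wx": 0, "wy": 0, "wz": 0}
    - {"dx": -0.0018, "dy": -0.0044, "dz": 0, "wx": 0, "wy": 0, "wz": 0}
    - {"dx": -0.0014, "dy": -0.0046, "dz": 0, "wx": 0, "wy": 0, "wz": 0}

```text
time_s: 9.83
tool_pos: [0.4967, -0.3839, 0.2652]
orientation: [3.138, -0.001, 1.236]
wrist_force: [10.1, 1.5, 2.0]
opening: 0.021
```

Call:
send_rows:
  targets:
    - {"dx": -0.001, "dy": -0.0047, "dz": 0, "wx": 0, "wy": 0, "wz": 0}
    - {"dx": -0.0006, "dy": -0.0048, "dz": 0, "wx": 0, "wy": 0, "wz": 0}
    - {"dx": -0.0002, "dy": -0.0048, "dz": 0, "wx": 0, "wy": 0, "wz": 0}
    - {"dx": 0.0002, "dy": -0.0048, "dz": 0, "wx": 0, "wy": 0, "wz": 0}
    - {"dx": 0.0006, "dy": -0.0048, "dz": 0, "wx": 0, "wy": 0, "wz": 0}
    - {"dx": 0.001, "dy": -0.0047, "dz": 0, "wx": 0, "wy": 0, "wz": 0}

```text
time_s: 10.33
tool_pos: [0.4696, -0.3752, 0.2653]
orientation: [3.137, 0.0, 1.235]
wrist_force: [10.0, -3.2, 1.3]
opening: 0.0212
```

```bash
cat > n.py <<'E'
from bench import manip
from st import *
s=manip.sense(); print(s["tool_pos"].round(4),s["orientation"].round(4),s["opening"].round(4),st(s["tool_pos"],s["wrist_force"],(.49977,-.32888)))
E
python3 n.py
```

```text
Traceback (most recent call last):
  File "n.py", line 3, in <module>
    s=manip.sense(); print(s["tool_pos"].round(4),s["orientation"].round(4),s["opening"].round(4),st(s["tool_pos"],s["wrist_force"],(.49977,-.32888)))
                                                                            ^^^^^^^^^^^^^^^^^^
AttributeError: 'float' object has no attribute 'round'
```

Call:
send_rows:
  targets:
    - {"dx": 0.0014, "dy": -0.0046, "dz": 0, "wx": 0, "wy": 0, "wz": 0}
    - {"dx": 0.0018, "dy": -0.0044, "dz": 0, "wx": 0, "wy": 0, "wz": 0}
    - {"dx": 0.0022, "dy": -0.0043, "dz": 0, "wx": 0, "wy": 0, "wz": 0}
    - {"dx": 0.0026, "dy": -0.004, "dz": 0, "wx": 0, "wy": 0, "wz": 0}
    - {"dx": 0.0029, "dy": -0.0038, "dz": 0, "wx": 0, "wy": 0, "wz": 0}
    - {"dx": 0.0032, "dy": -0.0035, "dz": 0, "wx": 0, "wy": 0, "wz": 0}

```text
time_s: 10.83
tool_pos: [0.4508, -0.3544, 0.2652]
orientation: [3.137, 0.002, 1.235]
wrist_force: [7.9, -7.1, 0.5]
opening: 0.021
```

```bash
sed -i 's/s\["opening"\].round(4)/round(s["opening"],4)/' n.py; python3 n.py
```

```text
[ 0.4508 -0.3544  0.2652] [3.1373e+00 1.7000e-03 1.2352e+00] 0.021 beta 223.30 r 55.22  ft -10.0 fr -3.7 fz 0.5
```

Call:
send_rows:
  targets:
    - {"dx": 0.0036, "dy": -0.0031, "dz": 0, "wx": 0, "wy": 0, "wz": 0}
    - {"dx": 0.0039, "dy": -0.0028, "dz": 0, "wx": 0, "wy": 0, "wz": 0}
    - {"dx": 0.0041, "dy": -0.0025, "dz": 0, "wx": 0, "wy": 0, "wz": 0}
    - {"dx": 0.0044, "dy": -0.0022, "dz": 0, "wx": 0, "wy": 0, "wz": 0}
    - {"dx": 0.0045, "dy": -0.0018, "dz": 0, "wx": 0, "wy": 0, "wz": 0}
    - {"dx": 0.0046, "dy": -0.0014, "dz": 0, "wx": 0, "wy": 0, "wz": 0}

```text
time_s: 11.33
tool_pos: [0.4449, -0.3264, 0.2652]
orientation: [3.14, 0.003, 1.235]
wrist_force: [-1.7, -9.9, 3.0]
opening: 0.0211
```

```bash
python3 n.py
```

```text
[ 0.4449 -0.3264  0.2652] [3.1398e+00 2.8000e-03 1.2352e+00] 0.0211 beta 253.36 r 54.93  ft -10.0 fr 1.2 fz 3.0
```

Call:
send_rows:
  targets:
    - {"dx": 0.0047, "dy": -0.001, "dz": 0, "wx": 0, "wy": 0, "wz": 0}
    - {"dx": 0.0048, "dy": -0.0006, "dz": 0, "wx": 0, "wy": 0, "wz": 0}
    - {"dx": 0.0048, "dy": -0.0002, "dz": 0, "wx": 0, "wy": 0, "wz": 0}
    - {"dx": 0.0048, "dy": 0.0002, "dz": 0, "wx": 0, "wy": 0, "wz": 0}
    - {"dx": 0.0048, "dy": 0.0006, "dz": 0, "wx": 0, "wy": 0, "wz": 0}
    - {"dx": 0.0047, "dy": 0.001, "dz": 0, "wx": 0, "wy": 0, "wz": 0}

```text
time_s: 11.83
tool_pos: [0.4537, -0.299, 0.2651]
orientation: [-3.141, 0.002, 1.235]
wrist_force: [-6.3, -7.6, 5.0]
opening: 0.0213
```

```bash
python3 n.py
```

```text
[ 0.4537 -0.299   0.2651] [-3.1413e+00  2.4000e-03  1.2352e+00] 0.0213 beta 283.72 r 54.94  ft -9.8 fr 1.1 fz 5.0
```

Call:
send_rows:
  targets:
    - {"dx": 0.0046, "dy": 0.0014, "dz": 0, "wx": 0, "wy": 0, "wz": 0}
    - {"dx": 0.0044, "dy": 0.0018, "dz": 0, "wx": 0, "wy": 0, "wz": 0}
    - {"dx": 0.0043, "dy": 0.0022, "dz": 0, "wx": 0, "wy": 0, "wz": 0}
    - {"dx": 0.004, "dy": 0.0026, "dz": 0, "wx": 0, "wy": 0, "wz": 0}
    - {"dx": 0.0038, "dy": 0.0029, "dz": 0, "wx": 0, "wy": 0, "wz": 0}
    - {"dx": 0.0035, "dy": 0.0032, "dz": 0, "wx": 0, "wy": 0, "wz": 0}

```text
time_s: 12.33
tool_pos: [0.4747, -0.2799, 0.2651]
orientation: [-3.14, 0.002, 1.235]
wrist_force: [-9.6, -4.1, 8.2]
opening: 0.021
```

```bash
python3 n.py
```

```text
[ 0.4747 -0.2799  0.2651] [-3.1397e+00  1.6000e-03  1.2353e+00] 0.021 beta 313.68 r 55.01  ft -10.4 fr 0.7 fz 8.2
```

Call:
send_rows:
  targets:
    - {"dx": 0.0032, "dy": 0.0035, "dz": 0, "wx": 0, "wy": 0, "wz": 0}
    - {"dx": 0.0029, "dy": 0.0038, "dz": 0, "wx": 0, "wy": 0, "wz": 0}
    - {"dx": 0.0026, "dy": 0.004, "dz": 0, "wx": 0, "wy": 0, "wz": 0}
    - {"dx": 0.0022, "dy": 0.0043, "dz": 0, "wx": 0, "wy": 0, "wz": 0}
    - {"dx": 0.0018, "dy": 0.0044, "dz": 0, "wx": 0, "wy": 0, "wz": 0}
    - {"dx": 0.0014, "dy": 0.0046, "dz": 0, "wx": 0, "wy": 0, "wz": 0}

```text
time_s: 12.83
tool_pos: [0.5023, -0.274, 0.2651]
orientation: [-3.138, 0.0, 1.235]
wrist_force: [-10.7, 0.9, 9.6]
opening: 0.0215
```

```bash
python3 n.py
```

```text
[ 0.5023 -0.274   0.2651] [-3.1383e+00  3.0000e-04  1.2354e+00] 0.0215 beta 343.44 r 54.97  ft -10.7 fr 0.4 fz 9.6
```

Call:
send_rows:
  targets:
    - {"dx": 0.001, "dy": 0.0047, "dz": -0.0002, "wx": 0, "wy": 0, "wz": 0}
    - {"dx": 0.0006, "dy": 0.0048, "dz": -0.0002, "wx": 0, "wy": 0, "wz": 0}
    - {"dx": 0.0002, "dy": 0.0048, "dz": -0.0001, "wx": 0, "wy": 0, "wz": 0}
    - {"dx": -0.0002, "dy": 0.0048, "dz": 0, "wx": 0, "wy": 0, "wz": 0}
    - {"dx": -0.0006, "dy": 0.0048, "dz": 0, "wx": 0, "wy": 0, "wz": 0}
    - {"dx": -0.001, "dy": 0.0047, "dz": 0, "wx": 0, "wy": 0, "wz": 0}

```text
time_s: 13.33
tool_pos: [0.5294, -0.2826, 0.2651]
orientation: [-3.137, -0.001, 1.236]
wrist_force: [-8.7, 6.3, 6.6]
opening: 0.0209
```

```bash
python3 n.py
```

```text
[ 0.5294 -0.2826  0.2651] [-3.1372e+00 -1.4000e-03  1.2356e+00] 0.0209 beta 13.38 r 54.97  ft -10.7 fr 0.6 fz 6.6
```

Call:
send_rows:
  targets:
    - {"dx": -0.0014, "dy": 0.0046, "dz": 0, "wx": 0, "wy": 0, "wz": 0}
    - {"dx": -0.0018, "dy": 0.0044, "dz": 0, "wx": 0, "wy": 0, "wz": 0}
    - {"dx": -0.0022, "dy": 0.0043, "dz": 0, "wx": 0, "wy": 0, "wz": 0}
    - {"dx": -0.0026, "dy": 0.004, "dz": 0, "wx": 0, "wy": 0, "wz": 0}
    - {"dx": -0.0029, "dy": 0.0038, "dz": 0, "wx": 0, "wy": 0, "wz": 0}
    - {"dx": -0.0032, "dy": 0.0035, "dz": 0, "wx": 0, "wy": 0, "wz": 0}

```text
time_s: 13.83
tool_pos: [0.5485, -0.3035, 0.2651]
orientation: [-3.138, -0.003, 1.236]
wrist_force: [-4.2, 9.4, 6.2]
opening: 0.0211
```

```bash
python3 n.py
```

```text
[ 0.5485 -0.3035  0.2651] [-3.1380e+00 -2.5000e-03  1.2358e+00] 0.0211 beta 43.28 r 54.94  ft -10.2 fr 0.6 fz 6.2
```

Call:
send_rows:
  targets:
    - {"dx": -0.0035, "dy": 0.0032, "dz": 0, "wx": 0, "wy": 0, "wz": 0}
    - {"dx": -0.0038, "dy": 0.0029, "dz": 0, "wx": 0, "wy": 0, "wz": 0}
    - {"dx": -0.004, "dy": 0.0026, "dz": 0, "wx": 0, "wy": 0, "wz": 0}
    - {"dx": -0.0043, "dy": 0.0022, "dz": 0, "wx": 0, "wy": 0, "wz": 0}
    - {"dx": -0.0044, "dy": 0.0018, "dz": 0, "wx": 0, "wy": 0, "wz": 0}
    - {"dx": -0.0046, "dy": 0.0014, "dz": 0, "wx": 0, "wy": 0, "wz": 0}

```text
time_s: 14.33
tool_pos: [0.5546, -0.3312, 0.2652]
orientation: [-3.14, -0.003, 1.236]
wrist_force: [1.4, 10.7, 5.0]
opening: 0.021
```

```bash
python3 n.py
```

```text
[ 0.5546 -0.3312  0.2652] [-3.1401 -0.0033  1.2359] 0.021 beta 73.19 r 54.90  ft -10.8 fr 0.9 fz 5.0
```

Call:
send_rows:
  targets:
    - {"dx": -0.0047, "dy": 0.001, "dz": 0, "wx": 0, "wy": 0, "wz": 0}
    - {"dx": -0.0048, "dy": 0.0006, "dz": 0, "wx": 0, "wy": 0, "wz": 0}
    - {"dx": -0.0048, "dy": 0.0002, "dz": 0, "wx": 0, "wy": 0, "wz": 0}
    - {"dx": -0.0048, "dy": -0.0002, "dz": 0, "wx": 0, "wy": 0, "wz": 0}
    - {"dx": -0.0048, "dy": -0.0006, "dz": 0, "wx": 0, "wy": 0, "wz": 0}
    - {"dx": -0.0047, "dy": -0.001, "dz": 0, "wx": 0, "wy": 0, "wz": 0}

```text
time_s: 14.83
tool_pos: [0.546, -0.3586, 0.2652]
orientation: [3.141, -0.003, 1.236]
wrist_force: [6.7, 7.6, 2.2]
opening: 0.0213
```

```bash
python3 n.py; python3 -c "
from st import *
print(rows(105,2.5,8))"
```

```text
[ 0.546  -0.3586  0.2652] [ 3.1407e+00 -3.0000e-03  1.2360e+00] 0.0213 beta 103.49 r 54.93  ft -10.0 fr 1.5 fz 2.2
[(np.float64(-0.0023), np.float64(-0.0007)), (np.float64(-0.0023), np.float64(-0.0008)), (np.float64(-0.0022), np.float64(-0.0009)), (np.float64(-0.0022), np.float64(-0.001)), (np.float64(-0.0022), np.float64(-0.0011)), (np.float64(-0.0021), np.float64(-0.0012)), (np.float64(-0.0021), np.float64(-0.0012)), (np.float64(-0.002), np.float64(-0.0013))]
```

Call:
send_rows:
  targets:
    - {"dx": -0.0023, "dy": -0.0007, "dz": 0, "wx": 0, "wy": 0, "wz": 0}
    - {"dx": -0.0023, "dy": -0.0008, "dz": 0, "wx": 0, "wy": 0, "wz": 0}
    - {"dx": -0.0022, "dy": -0.0009, "dz": 0, "wx": 0, "wy": 0, "wz": 0}
    - {"dx": -0.0022, "dy": -0.001, "dz": 0, "wx": 0, "wy": 0, "wz": 0}
    - {"dx": -0.0022, "dy": -0.0011, "dz": 0, "wx": 0, "wy": 0, "wz": 0}
    - {"dx": 0, "dy": 0, "dz": 0, "wx": 0, "wy": 0, "wz": 0}
    - {"dx": 0, "dy": 0, "dz": 0, "wx": 0, "wy": 0, "wz": 0}

```text
time_s: 15.42
tool_pos: [0.5381, -0.3682, 0.2653]
orientation: [3.14, -0.002, 1.236]
wrist_force: [7.4, 3.9, 1.9]
opening: 0.0213
```

```bash
python3 n.py
```

```text
[ 0.5381 -0.3682  0.2653] [ 3.1400e+00 -2.0000e-03  1.2357e+00] 0.0213 beta 116.45 r 54.91  ft -8.0 fr 2.4 fz 1.9
```

Call:
send_rows:
  targets:
    - {"dx": -0.0021, "dy": -0.0012, "dz": 0, "wx": 0, "wy": 0, "wz": 0}
    - {"dx": -0.0021, "dy": -0.0012, "dz": 0, "wx": 0, "wy": 0, "wz": 0}
    - {"dx": -0.0004, "dy": -0.0003, "dz": 0, "wx": 0, "wy": 0, "wz": 0}
    - {"dx": 0, "dy": 0, "dz": 0, "wx": 0, "wy": 0, "wz": 0}
    - {"dx": 0, "dy": 0, "dz": 0, "wx": 0, "wy": 0, "wz": 0}

```text
time_s: 15.83
tool_pos: [0.5343, -0.3716, 0.2653]
orientation: [3.14, -0.002, 1.236]
wrist_force: [7.7, 3.4, 0.9]
opening: 0.0214
```

```bash
python3 n.py
```

```text
[ 0.5343 -0.3716  0.2653] [ 3.1395e+00 -1.9000e-03  1.2357e+00] 0.0214 beta 121.89 r 54.92  ft -8.1 fr 2.2 fz 0.9
```

Call:
send_rows:
  targets:
    - {"dx": 0.0008, "dy": 0.0005, "dz": 0, "wx": 0, "wy": 0, "wz": 0}
    - {"dx": 0, "dy": 0, "dz": 0, "wx": 0, "wy": 0, "wz": 0}

```text
time_s: 16.0
tool_pos: [0.5344, -0.3715, 0.2653]
orientation: [3.141, -0.001, 1.236]
wrist_force: [5.5, 1.5, 1.1]
opening: 0.0212
```

```bash
python3 n.py
```

```text
[ 0.5344 -0.3715  0.2653] [ 3.1407e+00 -8.0000e-04  1.2358e+00] 0.0212 beta 121.69 r 54.88  ft -5.2 fr 2.3 fz 1.1
```

Call:
send_rows:
  targets:
    - {"dx": 0.0014, "dy": 0.0009, "dz": 0, "wx": 0, "wy": 0, "wz": 0}
    - {"dx": 0, "dy": 0, "dz": 0, "wx": 0, "wy": 0, "wz": 0}

```text
time_s: 16.17
tool_pos: [0.535, -0.3709, 0.2653]
orientation: [-3.142, 0.0, 1.235]
wrist_force: [1.8, -2.5, 1.3]
opening: 0.0211
```

```bash
python3 n.py
```

```text
[ 0.535  -0.3709  0.2653] [-3.1416e+00  3.0000e-04  1.2354e+00] 0.0211 beta 120.76 r 54.85  ft 0.2 fr 3.1 fz 1.3
```

Call:
send_rows:
  targets:
    - {"dx": 0, "dy": 0, "dz": 0, "wx": 0, "wy": 0, "wz": 0}
    - {"dx": 0, "dy": 0, "dz": 0, "wx": 0, "wy": 0, "wz": 0}
    - {"dx": 0, "dy": 0, "dz": 0, "wx": 0, "wy": 0, "wz": 0}
    - {"dx": 0, "dy": 0, "dz": 0, "wx": 0, "wy": 0, "wz": 0}
  hand: 0.1

```text
time_s: 16.5
tool_pos: [0.5347, -0.3707, 0.2654]
orientation: [-3.141, -0.0, 1.235]
wrist_force: [-0.1, -0.3, 0.3]
opening: 0.0468
```

Call:
send_rows:
  targets:
    - {"dx": 0, "dy": 0, "dz": -0.01, "wx": 0, "wy": 0, "wz": 0}
    - {"dx": 0, "dy": 0, "dz": -0.02, "wx": 0, "wy": 0, "wz": 0}
    - {"dx": 0, "dy": 0, "dz": -0.02, "wx": 0, "wy": 0, "wz": 0}
    - {"dx": 0, "dy": 0, "dz": -0.02, "wx": 0, "wy": 0, "wz": 0}
    - {"dx": 0, "dy": 0, "dz": 0, "wx": 0, "wy": 0, "wz": 0}

```text
time_s: 16.92
tool_pos: [0.5356, -0.3713, 0.3406]
orientation: [3.136, 0.002, 1.235]
wrist_force: [0.1, -0.3, 0.8]
opening: 0.0465
```

```bash
python3 - <<'E'
from bench import manip
from h import *
s,d=wrist(manip,"w4"); print(s["tool_pos"],s["orientation"],s["wrist_force"],s["opening"])
d=dict(np.load("top0.npz"));P,u,v=pts(d,np.ones((480,640),bool))
m=(np.hypot(P[:,0]-.6,P[:,1]+.22)<.2)&(P[:,2]>.12)&(np.hypot(P[:,0]-.5,P[:,1]+.329)>.17)
for a in range(0,len(P[m]),max(1,m.sum()//25)): print(P[m][a].round(3))
E
```

```text
[ 0.53556076 -0.37128836  0.34055712] [3.13556041e+00 2.25571064e-03 1.23534170e+00] [ 0.11240296 -0.32489462  0.81883896] 0.04651138293484474
[ 0.777 -0.267  0.14 ]
[ 0.775 -0.267  0.139]
[ 0.773 -0.263  0.141]
[ 0.772 -0.279  0.143]
[ 0.77  -0.269  0.142]
[ 0.769 -0.259  0.141]
[ 0.764 -0.272  0.158]
[ 0.767 -0.261  0.139]
[ 0.763 -0.274  0.157]
[ 0.765 -0.261  0.139]
[ 0.76  -0.274  0.159]
[ 0.762 -0.261  0.142]
[ 0.76  -0.275  0.151]
[ 0.759 -0.26   0.147]
[ 0.76  -0.276  0.145]
[ 0.758 -0.261  0.143]
[ 0.757 -0.276  0.148]
[ 0.757 -0.261  0.14 ]
[ 0.755 -0.276  0.146]
[ 0.755 -0.261  0.142]
[ 0.754 -0.276  0.145]
[ 0.752 -0.264  0.144]
[ 0.752 -0.281  0.142]
[ 0.751 -0.269  0.141]
[ 0.75  -0.262  0.134]
[ 0.748 -0.277  0.142]
[ 0.748 -0.273  0.137]
[ 0.748 -0.275  0.128]
```

View pics/w4.png

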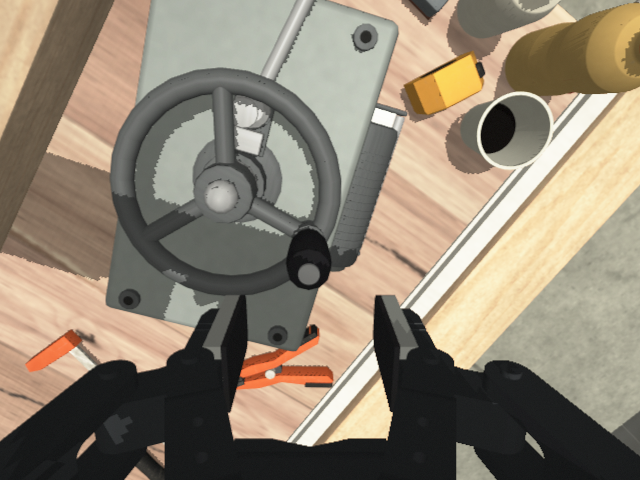

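Call:
send_rows:
  targets:
    - {"dx": 0.0327, "dy": 0.0031, "dz": 0, "wx": 0, "wy": 0, "wz": 0}
    - {"dx": 0.0327, "dy": 0.0031, "dz": 0, "wx": 0, "wy": 0, "wz": 0}
    - {"dx": 0.0327, "dy": 0.0031, "dz": 0, "wx": 0, "wy": 0, "wz": 0}
    - {"dx": 0.0327, "dy": 0.0031, "dz": 0, "wx": 0, "wy": 0, "wz": 0}
    - {"dx": 0.0328, "dy": 0.0031, "dz": 0, "wx": 0, "wy": 0, "wz": 0}
    - {"dx": 0, "dy": 0, "dz": 0, "wx": 0, "wy": 0, "wz": 5.8}
    - {"dx": 0, "dy": 0, "dz": 0, "wx": 0, "wy": 0, "wz": 5.8}
    - {"dx": 0, "dy": 0, "dz": 0, "wx": 0, "wy": 0, "wz": 5.8}
    - {"dx": 0, "dy": 0, "dz": 0, "wx": 0, "wy": 0, "wz": 5.8}
    - {"dx": 0, "dy": 0, "dz": 0, "wx": 0, "wy": 0, "wz": 5.8}
    - {"dx": 0, "dy": 0, "dz": 0, "wx": 0, "wy": 0, "wz": 0}
    - {"dx": 0, "dy": 0, "dz": 0, "wx": 0, "wy": 0, "wz": 0}

```text
time_s: 17.97
tool_pos: [0.6032, -0.2213, 0.3351]
orientation: [-3.141, 0.0, 0.732]
wrist_force: [0.1, -0.1, -0.1]
opening: 0.047
```

```bash
python3 - <<'E'
from bench import manip
from h import *
s,d=wrist(manip,"w5"); print(s["tool_pos"],s["orientation"],s["wrist_force"],s["opening"],s["joints"].round(2))
P,u,v=pts(d,np.ones((480,640),bool))
hsv=cv2.cvtColor(d["frame"],cv2.COLOR_BGR2HSV)[v,u]
m=((hsv[:,0]<6)|(hsv[:,0]>174))&(hsv[:,1]>150)&(hsv[:,2]>60)&(P[:,2]>.2)&(P[:,2]<.27)
print("red",m.sum(),P[m].mean(0),P[m].min(0),P[m].max(0),u[m].mean(),v[m].mean())
E
```

```text
[ 0.60322149 -0.22128135  0.33507646] [-3.14066443e+00  3.10726462e-04  7.32327030e-01] [ 0.05852429 -0.11975006 -0.071441  ] 0.0469898230858539 [-0.45  0.44  1.37  0.    1.34  0.38]
red 1223 [ 0.60811519 -0.21766088  0.24868453] [ 0.59585098 -0.2302129   0.22555804] [ 0.61694921 -0.20818172  0.25514802] 311.1218315617334 234.07686017988553
```

View pics/w5.png

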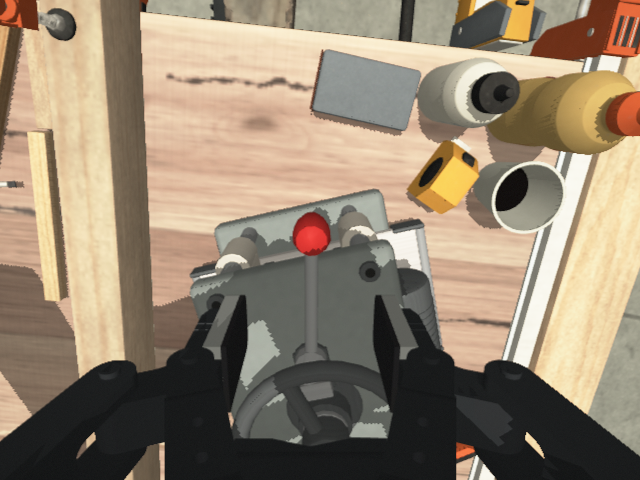

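Call:
send_rows:
  targets:
    - {"dx": 0.001, "dy": 0, "dz": 0.025, "wx": 0, "wy": 0, "wz": 0}
    - {"dx": 0.001, "dy": 0, "dz": 0.025, "wx": 0, "wy": 0, "wz": 0}
    - {"dx": 0.001, "dy": 0, "dz": 0.025, "wx": 0, "wy": 0, "wz": 0}
    - {"dx": 0, "dy": 0, "dz": 0.02, "wx": 0, "wy": 0, "wz": 0}
    - {"dx": 0, "dy": 0, "dz": 0.012, "wx": 0, "wy": 0, "wz": 0}
    - {"dx": 0, "dy": 0, "dz": 0.004, "wx": 0, "wy": 0, "wz": 0}
    - {"dx": 0, "dy": 0, "dz": 0, "wx": 0, "wy": 0, "wz": 0}
    - {"dx": 0, "dy": 0, "dz": 0, "wx": 0, "wy": 0, "wz": 0}

```text
time_s: 18.68
tool_pos: [0.6059, -0.2195, 0.2252]
orientation: [3.141, -0.0, 0.73]
wrist_force: [0.5, -0.2, -0.5]
opening: 0.047
```

Call:
send_rows:
  targets:
    - {"dx": 0, "dy": 0, "dz": 0, "wx": 0, "wy": 0, "wz": 0}
    - {"dx": 0, "dy": 0, "dz": 0, "wx": 0, "wy": 0, "wz": 0}
  hand: -0.25

```text
time_s: 18.85
tool_pos: [0.6059, -0.2195, 0.2256]
orientation: [3.14, -0.001, 0.73]
wrist_force: [-0.5, -0.2, 0.0]
opening: 0.0318
```

```bash
python3 - <<'E'
from bench import manip
from h import *
s,d=wrist(manip,"w6"); print(s["tool_pos"],s["orientation"],s["wrist_force"],s["opening"],s["joints"].round(2))
# arc rows in tool frame: tool follows lever about pivot, tool x radial: each row CCW by a deg
p=np.array([.5268,-.2904]); 
a=np.degrees(np.arctan2(*(s["tool_pos"][:2]-p)[::-1])); print("angle",a,"r",np.hypot(*(s["tool_pos"][:2]-p)))
for st in (2,3,4):
    r=.106; t=np.radians(st); print(st, "dx",-r*(1-np.cos(t)),"dy",-r*np.sin(t),"wz",-st)
E
```

```text
[ 0.60591991 -0.21948383  0.22561971] [ 3.14014609e+00 -6.98393575e-04  7.29651917e-01] [-0.49106234 -0.16485118  0.03238693] 0.03183203845732983 [-0.45  0.52  1.52  0.    1.1   0.39]
angle 41.87027202239311 r 0.10625000872022278
2 dx -6.457233597584921e-05 dy -0.003699346650465103 wz -2
3 dx -0.00014526931601517367 dy -0.005547611361752046 wz -3
4 dx -0.00025821067245863504 dy -0.007394186216877282 wz -4
```

View pics/w6.png

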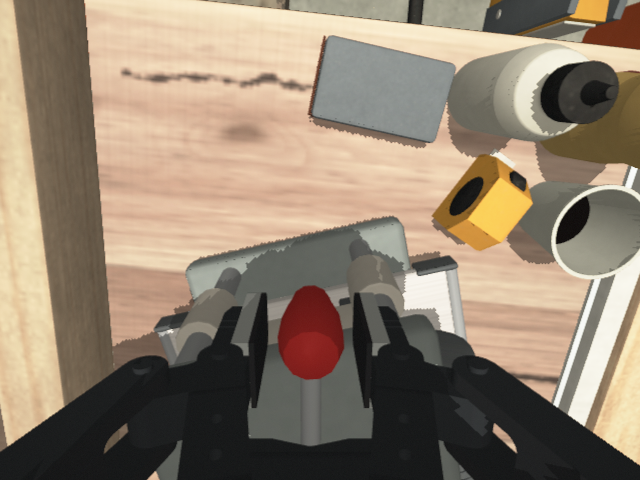

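Call:
send_rows:
  targets:
    - {"dx": -0.0001, "dy": -0.0055, "dz": 0, "wx": 0, "wy": 0, "wz": -3}
    - {"dx": -0.0002, "dy": -0.0055, "dz": 0, "wx": 0, "wy": 0, "wz": -3}
    - {"dx": -0.0001, "dy": -0.0055, "dz": 0, "wx": 0, "wy": 0, "wz": -3}
    - {"dx": -0.0002, "dy": -0.0055, "dz": 0, "wx": 0, "wy": 0, "wz": -3}
    - {"dx": -0.0001, "dy": -0.0055, "dz": 0, "wx": 0, "wy": 0, "wz": -3}
    - {"dx": -0.0002, "dy": -0.0055, "dz": 0, "wx": 0, "wy": 0, "wz": -3}

```text
time_s: 19.4
tool_pos: [0.5803, -0.1988, 0.2252]
orientation: [3.14, 0.0, 1.046]
wrist_force: [2.2, -2.8, -0.9]
opening: 0.0325
```

```bash
cat > l.py <<'E'
from bench import manip
from h import *
s=manip.sense(); p=np.array([.5268,-.2904]); q=s["tool_pos"][:2]-p; er=q/np.hypot(*q); et=np.array([-er[1],er[0]]); f=s["wrist_force"]
print(s["tool_pos"].round(4),"yaw",np.degrees(s["orientation"][2]).round(2),"ang",np.degrees(np.arctan2(q[1],q[0])).round(2),"r",np.hypot(*q).round(4),"ft",(f[:2]@et).round(1),"fr",(f[:2]@er).round(1),"fz",f[2].round(1),"op",round(s["opening"],4))
E
python3 l.py
```

```text
[ 0.5803 -0.1988  0.2252] yaw 59.94 ang 59.71 r 0.1061 ft -3.3 fr -1.3 fz -0.9 op 0.0325
```

Call:
send_rows:
  targets:
    - {"dx": -0.0001, "dy": -0.0055, "dz": 0, "wx": 0, "wy": 0, "wz": -3}
    - {"dx": -0.0002, "dy": -0.0055, "dz": 0, "wx": 0, "wy": 0, "wz": -3}
    - {"dx": -0.0001, "dy": -0.0055, "dz": 0, "wx": 0, "wy": 0, "wz": -3}
    - {"dx": -0.0002, "dy": -0.0055, "dz": 0, "wx": 0, "wy": 0, "wz": -3}
    - {"dx": -0.0001, "dy": -0.0055, "dz": 0, "wx": 0, "wy": 0, "wz": -3}
    - {"dx": -0.0002, "dy": -0.0055, "dz": 0, "wx": 0, "wy": 0, "wz": -3}
    - {"dx": -0.0001, "dy": -0.0055, "dz": 0, "wx": 0, "wy": 0, "wz": -3}

```text
time_s: 19.98
tool_pos: [0.5444, -0.1858, 0.2253]
orientation: [3.14, 0.0, 1.413]
wrist_force: [2.1, -1.0, -1.5]
opening: 0.0318
```

```bash
python3 l.py
```

```text
[ 0.5444 -0.1858  0.2253] yaw 80.94 ang 80.47 r 0.1061 ft -2.2 fr -0.7 fz -1.5 op 0.0318
```

Call:
send_rows:
  targets:
    - {"dx": -0.0001, "dy": -0.0037, "dz": 0, "wx": 0, "wy": 0, "wz": -2}
    - {"dx": -0.0001, "dy": -0.0037, "dz": 0, "wx": 0, "wy": 0, "wz": -2}
    - {"dx": 0, "dy": -0.0037, "dz": 0, "wx": 0, "wy": 0, "wz": -2}
    - {"dx": -0.0001, "dy": -0.0037, "dz": 0, "wx": 0, "wy": 0, "wz": -2}

```text
time_s: 20.32
tool_pos: [0.5297, -0.1845, 0.2252]
orientation: [3.14, 0.001, 1.552]
wrist_force: [1.9, 0.1, -0.9]
opening: 0.032
```

```bash
python3 l.py
```

```text
[ 0.5297 -0.1845  0.2252] yaw 88.9 ang 88.42 r 0.106 ft -1.9 fr 0.1 fz -0.9 op 0.032
```

```bash
python3 - <<'E'
from bench import manip
from h import *
s,d=wrist(manip,"w7")
E
```

```text
(no output)
```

View pics/w7.png

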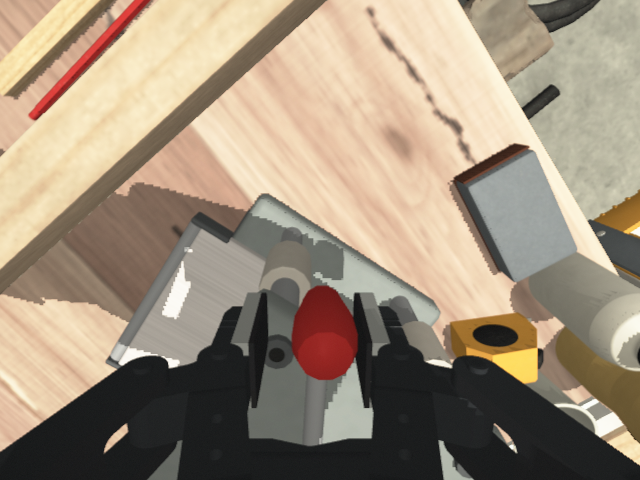

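Call:
send_rows:
  targets:
    - {"dx": 0, "dy": -0.0028, "dz": 0, "wx": 0, "wy": 0, "wz": -1.5}
    - {"dx": -0.0001, "dy": -0.0028, "dz": 0, "wx": 0, "wy": 0, "wz": -1.5}

```text
time_s: 20.53
tool_pos: [0.5242, -0.1845, 0.2252]
orientation: [3.14, 0.0, 1.602]
wrist_force: [2.2, 1.6, -0.9]
opening: 0.0321
```

```bash
python3 l.py
```

```text
[ 0.5242 -0.1845  0.2252] yaw 91.81 ang 91.39 r 0.106 ft -2.2 fr 1.6 fz -0.9 op 0.0321
```

Call:
send_rows:
  targets:
    - {"dx": 0, "dy": -0.0019, "dz": 0, "wx": 0, "wy": 0, "wz": -1}
    - {"dx": 0, "dy": -0.0019, "dz": 0, "wx": 0, "wy": 0, "wz": -1}

```text
time_s: 20.7
tool_pos: [0.5204, -0.1846, 0.2251]
orientation: [3.14, 0.0, 1.637]
wrist_force: [8.0, 1.0, 1.3]
opening: 0.0322
```

Call:
send_rows:
  targets:
    - {"dx": 0, "dy": -0.0019, "dz": 0, "wx": 0, "wy": 0, "wz": -1}

```text
time_s: 20.78
tool_pos: [0.5198, -0.1849, 0.2254]
orientation: [3.137, 0.001, 1.655]
wrist_force: [18.5, 1.6, -3.3]
opening: 0.0321
```

```bash
python3 l.py
```

```text
[ 0.5198 -0.1849  0.2254] yaw 94.8 ang 93.79 r 0.1057 ft -18.6 fr 0.4 fz -3.3 op 0.0321
```

Call:
send_rows:
  targets:
    - {"dx": 0, "dy": 0.0035, "dz": 0, "wx": 0, "wy": 0, "wz": 0}
    - {"dx": 0, "dy": 0.0028, "dz": 0, "wx": 0, "wy": 0, "wz": 0}
    - {"dx": 0, "dy": 0, "dz": 0, "wx": 0, "wy": 0, "wz": 0}
    - {"dx": 0, "dy": 0, "dz": 0, "wx": 0, "wy": 0, "wz": 0}

```text
time_s: 21.12
tool_pos: [0.5241, -0.1841, 0.2244]
orientation: [-3.141, -0.0, 1.654]
wrist_force: [-0.6, -0.4, 0.3]
opening: 0.032
```

```bash
python3 l.py; python3 - <<'E'
from bench import manip
from h import *
s,d=wrist(manip,"w8")
E
```

```text
[ 0.5241 -0.1841  0.2244] yaw 94.78 ang 91.43 r 0.1064 ft 0.6 fr -0.4 fz 0.3 op 0.032
```

View pics/w8.png

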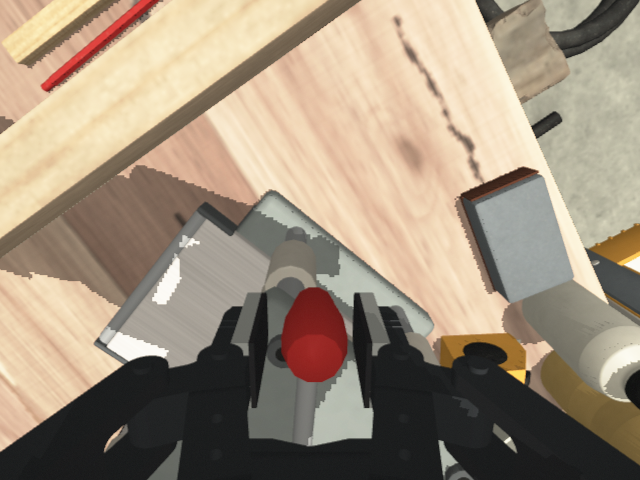

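Call:
send_rows:
  targets:
    - {"dx": 0, "dy": 0, "dz": -0.01, "wx": 0, "wy": 0, "wz": 0}
    - {"dx": 0, "dy": 0, "dz": -0.02, "wx": 0, "wy": 0, "wz": 0}
    - {"dx": 0, "dy": 0, "dz": -0.03, "wx": 0, "wy": 0, "wz": 0}
    - {"dx": 0, "dy": 0, "dz": -0.04, "wx": 0, "wy": 0, "wz": 0}
    - {"dx": 0, "dy": 0, "dz": -0.04, "wx": 0, "wy": 0, "wz": 0}
    - {"dx": 0.01, "dy": -0.02, "dz": -0.02, "wx": 0, "wy": 0, "wz": 0}
    - {"dx": 0.01, "dy": -0.02, "dz": 0, "wx": 0, "wy": 0, "wz": 0}
    - {"dx": 0.01, "dy": -0.02, "dz": 0, "wx": 0, "wy": 0, "wz": 0}
    - {"dx": 0.01, "dy": -0.01, "dz": 0, "wx": 0, "wy": 0, "wz": 0}
    - {"dx": 0, "dy": 0, "dz": 0, "wx": 0, "wy": 0, "wz": 0}
    - {"dx": 0, "dy": 0, "dz": 0, "wx": 0, "wy": 0, "wz": 0}

```text
time_s: 22.08
tool_pos: [0.451, -0.15, 0.3857]
orientation: [3.14, 0.001, 1.654]
wrist_force: [0.2, -0.8, -1.0]
opening: 0.0317
```

```bash
python3 - <<'E'
from bench import manip
from h import *
s=manip.sense(); print(s["tool_pos"],s["wrist_force"])
for n in("top","scene"):
    d=manip.get_image(n); cv2.imwrite(f"pics/{n}1.png",d["frame"]); f=d["frame"]
    P,u,v=pts(d,np.ones((480,640),bool)); hsv=cv2.cvtColor(f,cv2.COLOR_BGR2HSV)[v,u]
    near=(np.hypot(P[:,0]-.5,P[:,1]+.32)<.25)
    red=near&((hsv[:,0]<6)|(hsv[:,0]>174))&(hsv[:,1]>150)&(hsv[:,2]>60)&(P[:,2]>.2)&(P[:,2]<.27)
    if red.sum(): 
        q=P[red].mean(0); print(n,"red",red.sum(),q,"ang",np.degrees(np.arctan2(q[1]+.2904,q[0]-.5268)))
    m=near&(P[:,2]>.199)&(P[:,2]<.208); rc=cv2.minAreaRect((P[m][:,:2]*1000).astype(np.float32)); print("bridge",rc)
    m=(P[:,2]>.292)&(P[:,2]<.304)&(np.hypot(P[:,0]-.5,P[:,1]+.33)<.075); print("handle",m.sum(),P[m].mean(0) if m.sum() else 0)
E
```

```text
[ 0.45104118 -0.15003852  0.38565025] [ 0.2366634  -0.79840182 -0.99807731]
top red 105 [ 0.52624483 -0.18598645  0.25123452] ang 90.3046397074416
bridge ((500.5064697265625, -328.90045166015625), (239.65606689453125, 149.9468231201172), 54.97418975830078)
handle 124 [ 0.53568406 -0.36984856  0.29828899]
scene red 122 [ 0.52291067 -0.19041721  0.24495322] ang 92.22768140015245
bridge ((498.73333740234375, -329.263427734375), (240.0618133544922, 149.92437744140625), 54.890445709228516)
handle 117 [ 0.53276408 -0.3723757   0.29897112]
```

View pics/top1.png

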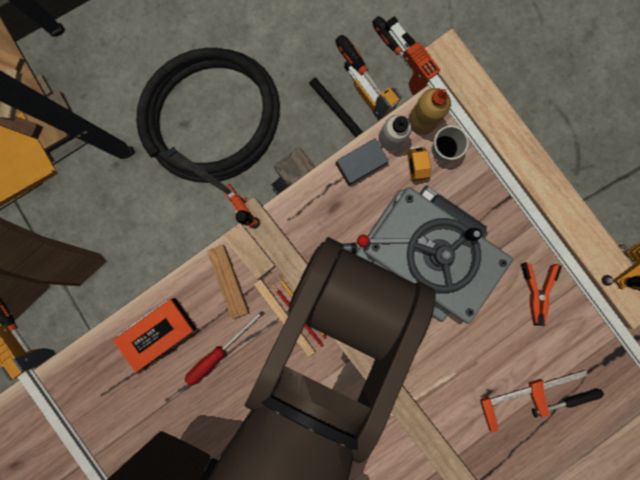

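View pics/scene1.png

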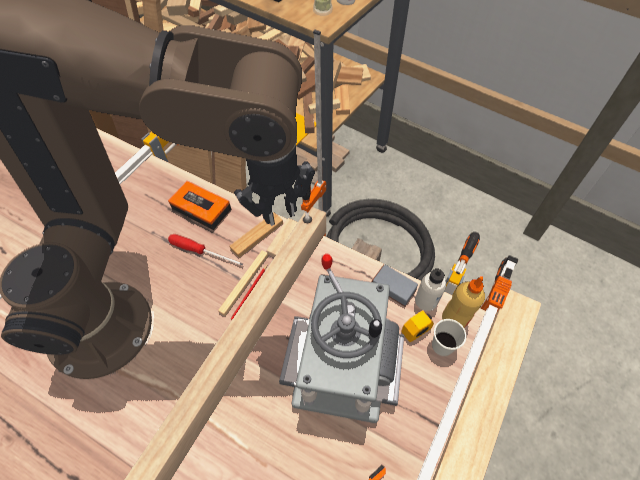

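```bash
python3 -c "
from bench import manip
print(manip.sense()['time_s'],manip.sense()['wrist_force']); print(manip.job_done())"
```

```text
22.1833 [ 0.24415367 -0.01597869  0.25817637]
the job is handed in; nothing more can be done
None
```

I set the planer for one full turn past the slack, swung the lock lever to its stop, and handed the job in at about 22 s.

**Wheel:** I held the black handle and turned it clockwise. The slack ended after about 120° (2.1 rad), where the force along the path jumped from about 0.5 N to 10 N within one 2.5° step. From there I gave it one turn at a steady 10 N. The loaded tool stopped at 121.9°, against an estimated take-up point of about 122.2°, uncertain by about 0.8°. I eased the load back to 0 N before letting go. I counted the turn and did not measure the cutter head height.

**Lever:** I pushed the red knob about 50° towards the front until it stopped dead, with 18.6 N on the last step. It stayed there when I backed off. The cameras put the swing at 0.85 to 0.89 rad, which fits the 0.95 rad stop if the lever started at 0.06 to 0.1 rad.

**What disagreed:** the push on the lever stayed at 2 to 3 N until just before the stop, without the expected gradual rise to about 6 N.

**Last checks:**
- Both fixed cameras put the planer's bridge within 0.4 mm and 0.1° of where it started.
- The other things on the bench look untouched in the pictures.
- The gripper is clear and the wrist force is near 0.

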